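Latch the jar mill's guard lid and reset its stop

ROBOT

A 7-joint arm with a two-finger parallel gripper is mounted at the origin on the work surface. World frame = base frame: x ahead of the robot, y to its left, z up, the work surface at z = 0. Lengths are in m, angles in rad, forces in N, time in s.
With the tool pointing down it reaches from about 0.425 to 0.925 m from the base axis. Payload 6.8 kg.
Tool frame: the origin (TCP) lies between the finger pads; the fingertips stand 25 mm ahead of it and the grasp point (between the pads) lies 6 mm ahead of it (r.finger_overhang is the distance from the TCP to the fingertips, in m); z points along the fingers, y is the line along which they close (so a half turn about z gives the same grasp; the last joint's range is limited). The gripper opens to 85 mm and grips with 20 to 120 N. Pads are 22 mm wide; open, the fingers measure 114 mm over their backs; the gripper's body (76 mm by 85 mm) begins 54 mm behind the grasp point. The pads swing forward as they close: fully open they stand 13 mm farther back than shut.
Start: joints at [1.241, 0.477, 0.022, 1.555, -0.011, 1.109, -0.083], TCP at [0.148, -0.658, 0.256] pointing down, gripper open.
Joint ranges: [-2.96, 2.96], [-0.34, 2.1], [-1.41, 1.46], [0.24, 2.44], [-1.37, 4.51], [0.17, 1.92], [-2.96, 2.96]. Speed limits (rad/s): [2.39, 2.39, 3.14, 3.14, 3.14, 3.14, 3.14].

INTERFACE

Orientations are given as a 3x3 rotation matrix whose columns are the frame's x, y, z axes.
In Python, from plant import r, optics, job, models gives the robot as it stands.
- The arm moves only by the tool arm_command, never from a script. Its argument "deltas" is a list of rows, each a list of 3 entries, a list of its own where there are three numbers: the opening, from 0 (shut) to 1 (fully open), then the shift along the world's x, y, z normalised to -1 to 1, where 1 is 80 cm, then the turn about the world's z normalised to -1 to 1, where 1 is 0.5 rad. In form: [[fingers, [x, y, z], roll], ...]. A call has 1 to 8 rows; each row is the pose to reach, as a shift and turn from the pose commanded when the call began; what a row does not reach only later rows make up. A row lasts 1/8 s, in which the tool goes at most 62.5 mm and 10.7 degrees, less where a joint would pass 70% of its speed; a pose out of reach is approached as far as the arm can. A call with a number of a shift or a turn outside -1 to 1 is refused whole. A call with a gripper value outside its range is refused whole. The fingers move at their own pace and stop on an object; "newtons" is the grip in N (left out, the last holds). Time passes only in rows, so rows that repeat a pose let the fingers close. It gives the time, the measured TCP pose, the force, the opening and the grip force at its end, in the units of the state.
- r.state(): the state, without advancing time (a new reading comes with each control period).
- optics.get_image(name): name is "scene" or "side" or "wrist"; returns the picture (384x512x3 uint8, blue, green, red); there is no depth.
- optics.get_calibration(name): a dict with "mtx" (3x3 intrinsics, pixels), "rvec" (rotation vector, rad) and "tvec" (3), from world to camera coordinates, as OpenCV has them. Camera axes: x right, y down, z forward; pixel columns grow to the right and rows downward; lengths in m; the calibration is good to about 2 mm. The wrist camera is an equidistant fisheye: a pixel r from the principal point sees the ray r / f radians off the axis. A picture is of the moment at which its call begins: read the wrist's pose just before it. get_calibration takes no time and is no camera call; for the wrist camera it gives the pose at the moment of the call.
- job.close_job(): hands the job in; it is judged then, once.
Trained networks look in the newest picture that a camera, given by its name, has taken for a name from the list of things; names that differ only in an ending like _2 or _b are one class to them, and where a whole thing is asked for, a point or a joint stands for the part that bears it (a point fixed in the world has none). Each returns a list of dicts, best first, with "confidence" (0 to 1); they miss things now and then, are a little off and sometimes report something else, mostly with a low value. They report only what shows in the picture. A call takes as long as a camera call.
- models.spot_in(camera, label): "position" ([column, row] in pixels, amid what is visible of it).
The state is a dict: "time": time; "qpos": joint angles; "qvel": joint speeds; "effort": joint torques, N m; "ee_pos": TCP position; "orientation": TCP orientation; "wrist_force": force on the tool from outside, world axes, zero at the start; "wrist_torque": the same for the moment, N m; "opening": finger opening in m; "grip_force": force on a finger pad.
Only numpy, scipy, OpenCV 4.12 (cv2) and the standard library are available. Lean on these libraries where they do the work, as an engineer would, in place of code of your own. Each camera call takes 0.05 s, during which the arm holds its last target. There are 200 camera calls.

TASK

The jar mill's guard lid has been left ajar: before you touch the mill, push the mushroom stop button on the bench fully in so that it latches. Then close the lid and swing its hasp over to the sloping front, drawing it down against the springy lid seal until its cross-bar catches under the hook and the lid is held shut. Last, twist the stop button clockwise so that it springs out again, and leave the other things on the bench where they stand.

Things in the scene. Friction and masses are not known exactly. Their poses are not given: they have to be found in the camera images.
- mill: Jar mill: grey steel case 270 mm deep (x), 260 wide (y), 138 high without its lid, fixed. Origin: centre of its underside; x points from its front to its back, z up. The low front is upright (x = -150, up to z = 70); above, the front slopes back 39 deg from upright to the lid's front edge. Below the hasp only the catch stands on the slope.
- seal (a joint): Springy foam strip under the lid's front edge (m, pressed down is positive): free at -0.007, 7 mm above the level lid's underside; yields 0.7 N per mm, at most to 0.013. The lid's hinge is stiff: it stays where it is left, 1 to 3 N down on its front edge moves it until it meets the seal. Let go unhooked, the seal lifts it to 1 to 6 mm above level at the front. Its top is clear beside the hasp.
- lid_front (a point): Guard lid: flat aluminium, 200 mm deep, 260 wide, 27 thick, hinged along y at x = 115, z = 150 in the mill's frame. This point: on its top face at mid-width, 10 mm behind its front edge; with the lid level and shut (as when hooked) at x = -75, z = 177 in the mill's frame. It starts 0.12 to 0.38 rad open. Axes of the lid: the mill's, turned by the lid's angle.
- hasp (a joint): Steel strap hasp hinged on the middle of the lid's front edge, axis along the mill's y; rad, 0 = lying parallel to the sloping front, growing as its free end swings out, up and over the lid; it starts between 1.9 and 2.6, standing up. Stiff hinge: it stays where it is left, about 0.5 N at the tab swings it. Range -0.12 to 2.9.
- hasp_pin (a point): Hinge axis of the hasp, at mid-width, 9 mm in front of the lid's front edge and 8 mm above its underside. The axes of this and of the next two points are the hasp's own: x from the free end towards the hinge pin, y along the pin, z out of its outer face.
- hasp_bar (a point): Centre of the hasp's cross-bar (5 mm round, along y), 49.5 mm from the pin. Above it a window 16 mm wide lets the hook through; the strap is 30 wide, 4 thick. To hook, draw it past the lip to x about -8 in the catch's frame (12 to 18 N, lid about 8 mm below level), in to z about 9, and let up; hooked, it bears on the post at x about -2.5, z 5 to 13.
- hasp_tab (a point): Middle of the finger tab at the hasp's free end, 66.5 mm from the pin along -x: flat, 30 mm wide (y), 4 thick, 27 long, flared outwards 17 deg, ending 80 mm from the pin. It can be pinched across its 30 mm width, where it still pivots between the pads; nothing stands within 60 mm beside it. Closed, it lies 16 mm off the sloping face.
- catch: Hooked steel catch on the sloping front. Origin: on the sloping face, where the hooked bar bears; x points up the slope, y along the mill's y, z square out of the slope (51 deg from vertical, towards the front). A post 12 mm wide (y) covers x = 0 to 8, z = 0 to 19.5; at its top a lip reaches down the slope, x = -4.5 to 0, z = 15 to 19.5. With the lid level the hasp's pin is at x = 47, z = 12.
- stop_box: Grey button box 80 x 80 x 50 mm on a steel wedge bracket fixed on the bench, about 110 mm high; stands left or right of the mill. Origin: middle of its sloping face, z square out of that face, tilted 34 deg (0.6 rad) from vertical towards its low side; x up the slope, y level.
- stop_top (a point): Middle of the top of the stop's mushroom head, which moves with it: a disc 40 mm in diameter, 16 mm thick, top 32 mm above the box's face when out, 25.5 mm when latched in. Same z axis as the box.
- stop_press (a joint): How far the mushroom head is pushed in along the axis (m): 0 = out, about 0.0063 = latched in, 0.0085 = bottom. Sprung: 3 N to start, 5 N to latch, 6.5 N at the bottom. It starts out.
- stop_head (a joint): Turn of the mushroom head about its axis (rad), clockwise seen from outside is positive: about -0.04 when out. Pushed in past 0.0065 it turns itself to -0.45 and latches (allow 0.3 s). Turned clockwise again by 0.45 or more (about 0.1 N m; it stops at +0.4) and then let go or drawn up, it springs out.
- vortexer: Bystander: vortex mixer, cream box on a black foot 120 x 120 mm, 105 high, with a rubber cup on top; fixed, on the side of the mill where the stop is not. Origin: underside centre.
- bottle: Bystander: glass bottle, 68 mm diameter, 150 high. Origin: underside centre.
- spare_jar: Bystander: white ceramic grinding jar with steel cap, 60 mm diameter, 114 high. Origin: underside centre.
- beaker: Bystander: glass beaker, 68 mm diameter, 85 high. Origin: underside centre.
- tip_box: Bystander: pipette-tip box with clear lid, 85 x 120 x 56 mm, in front of the mill. Origin: underside centre.
- tube_rack: Bystander: rack of capped tubes, 100 x 200 mm, 112 high. Origin: underside centre.
- timer: Bystander: wedge-shaped bench timer 60 x 80 x 45 mm in front of the mill. Origin: underside centre.

How it is judged:
By the outcome, as a careful person would: the job done as asked, in the order asked, and still so for the second after the job is handed in, with the robot touching nothing.
It also fails if it takes over 64 s, if anything falls off the work surface, if the arm or the gripper's body presses on something with over 40 N, if the wrist force passes 120 N, or if a joint passes its speed limit or range.

## Working session

There is one attempt and no reset: what is moved stays moved. The work goes in short steps, Python scripts to look and compute and a tool call to move; the robot and the scene stay as the last step left them, time stands still between calls to the robot, and variables do not carry over. Pictures are saved under pics/ and viewed, at most 10 in all, crops included, and the job is handed in when it is done.

Besides the shell and the picture viewer there is one more tool, called after "Call:" by a JSON object that holds its "api" and its "payload". arm_command: Moves the arm, as the interface text tells. Scaled input: -1 to 1 covers 80 cm each way for a shift and 0.5 rad each way for a turn. Its arguments: {"type":"object","properties":{"deltas":{"type":"array","items":{"type":"array"}},"newtons":{"type":"number"}},"required":["deltas"]}

```bash
ls; mkdir -p pics; cat > h.py <<'E'
import numpy as np,cv2
from plant import r,optics,job,models
def pr(P,cam):
    c=optics.get_calibration(cam);return cv2.projectPoints(np.float64(P).reshape(-1,3),c['rvec'],c['tvec'],c['mtx'],None)[0].reshape(-1,2)
def ray(px,cam,c=None):
    c=c or optics.get_calibration(cam);R=cv2.Rodrigues(np.float64(c['rvec']))[0];K=np.array(c['mtx'])
    x=(px[0]-K[0,2])/K[0,0];y=(px[1]-K[1,2])/K[1,1]
    if cam=='wrist':
        t=np.hypot(x,y);s=np.sin(t)/max(t,1e-9);d=np.array([x*s,y*s,np.cos(t)])
    else: d=np.array([x,y,1.])
    o=-R.T@np.ravel(c['tvec']);d=R.T@d;return o,d/np.linalg.norm(d)
def tri(rays):
    A=0;b=0
    for o,d in rays:
        M=np.eye(3)-np.outer(d,d);A=A+M;b=b+M@o
    p=np.linalg.solve(A,b);return p,[float(np.linalg.norm((np.eye(3)-np.outer(d,d))@(p-o))) for o,d in rays]
E
python3 - <<'E'
from h import *
np.set_printoptions(precision=3,suppress=True)
s=r.state();print(s['time'],s['ee_pos'],s['orientation'],r.finger_overhang)
im={}
for c in ['scene','side','wrist']:
    im[c]=optics.get_image(c);k=optics.get_calibration(c);print(c,np.array(k['mtx']).tolist(),ray([256,192],c))
    if c!='wrist': cv2.imwrite(f'pics/{c}0.png',cv2.resize(im[c],(800,600),interpolation=cv2.INTER_CUBIC))
for n in ['mill','lid_front','hasp_pin','hasp_bar','hasp_tab','catch','stop_box','stop_top','vortexer']:
    o={}
    for c in ['scene','side','wrist']:
        l=models.spot_in(c,n);o[c]=l
    print(n,{c:[(np.round(d['position']).tolist(),round(d['confidence'],2)) for d in l[:2]] for c,l in o.items()})
    if o['scene'] and o['side']: print(tri([ray(o[c][0]['position'],c) for c in ['scene','side']]))
E
```

```text
pics
0.0 [ 0.148 -0.658  0.255] [[ 0.975  0.22  -0.001]
 [ 0.22  -0.975  0.002]
 [-0.    -0.002 -1.   ]] 0.025
scene [[348.28269493821324, 0.0, 251.23233553429128], [0.0, 348.28269493821324, 191.9618976477409], [0.0, 0.0, 1.0]] (array([1.195, 0.472, 1.134]), array([-0.517, -0.372, -0.771]))
side [[390.35608373451896, 0.0, 255.5289809958931], [0.0, 390.35608373451896, 197.01179655198524], [0.0, 0.0, 1.0]] (array([0.364, 1.092, 0.93 ]), array([ 0.136, -0.806, -0.576]))
wrist [[297.3186396354542, 0.0, 257.57900480797883], [0.0, 297.3186396354542, 191.20233022975842], [0.0, 0.0, 1.0]] (array([ 0.225, -0.641,  0.374]), array([-0.304, -0.062, -0.951]))
mill {'scene': [([231.0, 230.0], 0.79), ([245.0, 175.0], 0.3)], 'side': [([216.0, 205.0], 0.95)], 'wrist': []}
(array([ 0.69 , -0.001,  0.077]), [0.005872110037059114, 0.005872110037059224])
lid_front {'scene': [([230.0, 223.0], 0.97)], 'side': [([203.0, 183.0], 0.68)], 'wrist': []}
(array([0.722, 0.027, 0.187]), [0.006041141317714939, 0.006041141317715063])
hasp_pin {'scene': [([244.0, 191.0], 0.59)], 'side': [([232.0, 164.0], 0.43)], 'wris
[... 427 characters left out ...]
180.0, 286.0], 0.62), ([244.0, 201.0], 0.44)], 'wrist': []}
(array([0.637, 0.511, 0.22 ]), [0.00012780895452581232, 0.00012780895452589027])
stop_box {'scene': [([198.0, 160.0], 0.73)], 'side': [([283.0, 162.0], 0.76)], 'wrist': []}
(array([ 0.491, -0.339,  0.08 ]), [0.0005353242911363025, 0.0005353242911361729])
stop_top {'scene': [([199.0, 152.0], 0.48)], 'side': [([214.0, 209.0], 0.55), ([288.0, 154.0], 0.41)], 'wrist': []}
(array([ 0.651, -0.084,  0.187]), [0.16474782991048223, 0.16474782991048237])
vortexer {'scene': [([166.0, 195.0], 0.71), ([350.0, 248.0], 0.64)], 'side': [([257.0, 303.0], 0.81)], 'wrist': []}
(array([ 0.538, -0.402, -0.5  ]), [0.2739087086005267, 0.2739087086005268])
```

View pics/scene0.png

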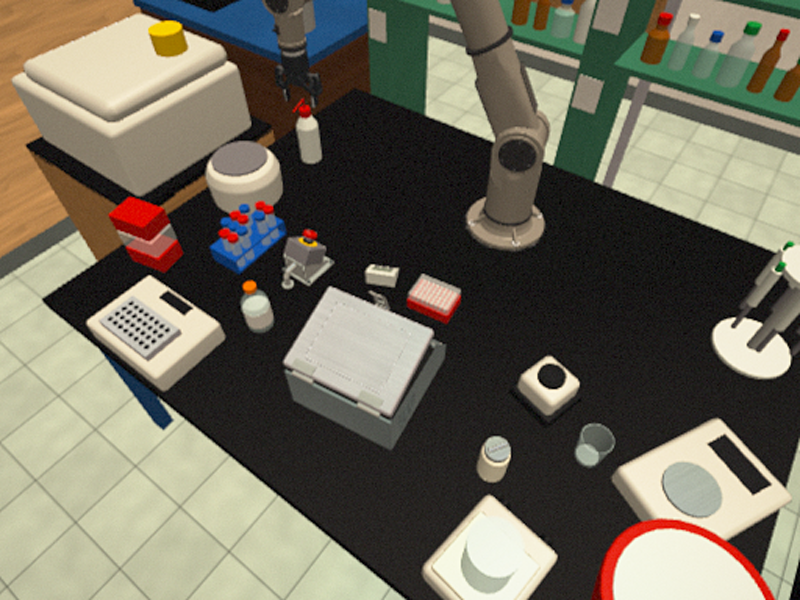

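View pics/side0.png

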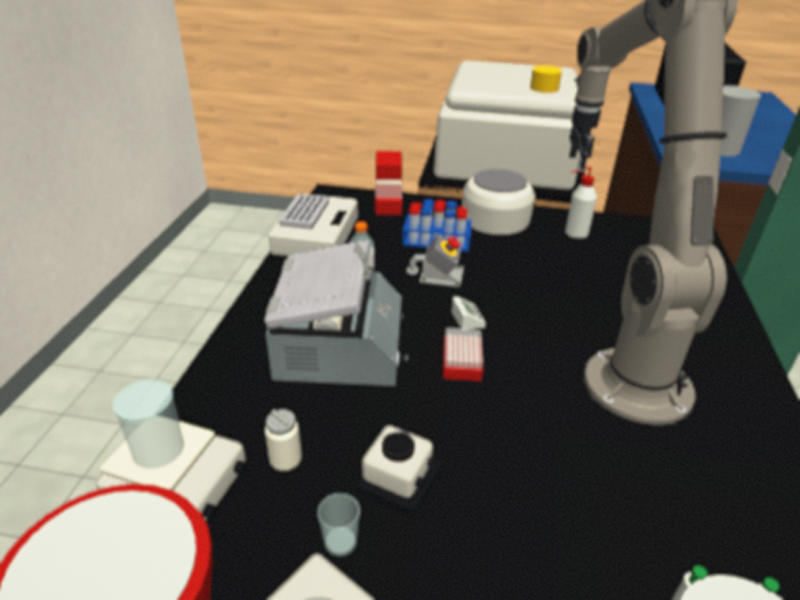

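The scene shows the stop (yellow/red) at about (310,238) and the mill with its ajar lid at (360,350), hasp upright at (378,298). In the side view the stop is at (453,245) and the catch at (385,312). I'll go closer with the wrist camera.

Call:
{"api": "arm_command", "payload": {"deltas": [[0.0,[0,0,0.07],0],[0.0,[0.05,0.05,0.14],0],[0.0,[0.1,0.1,0.15],0],[0.0,[0.15,0.15,0.15],0],[0.0,[0.2,0.2,0.15],0],[0.0,[0.25,0.25,0.15],0],[0.0,[0.3,0.3,0.15],0],[0.0,[0.31,0.3,0.15],0]]}}

```text
time: 2.5
ee_pos: [0.4004, -0.4141, 0.3767]
orientation: [[0.974, 0.228, 0.002], [0.228, -0.974, 0.001], [0.002, -0.001, -1.0]]
wrist_force: [0.3, -0.4, 0.3]
opening: -0.0001
grip_force: 0.0
```

```bash
cat > look.py <<'E'
from h import *
import sys,pickle
np.set_printoptions(precision=4,suppress=True)
tag=sys.argv[1];names=sys.argv[2:]
s=r.state();c=optics.get_calibration('wrist');im=optics.get_image('wrist');print(s['time'],s['ee_pos'],s['wrist_force'])
cv2.imwrite(f'pics/{tag}.png',cv2.resize(im,(800,600),interpolation=cv2.INTER_CUBIC))
d={}
for n in names:
    d[n]=[(np.array(x['position']),x['confidence']) for x in models.spot_in('wrist',n)];print(n,[(p.round(1).tolist(),round(q,2)) for p,q in d[n][:3]])
pickle.dump((c,d,im),open(f'{tag}.pkl','wb'))
E
python3 look.py w1 stop_top stop_box hasp_pin hasp_bar hasp_tab catch lid_front mill
```

```text
2.5 [ 0.4004 -0.4141  0.3767] [ 0.3395 -0.4055  0.2916]
stop_top [([229.3, 103.2], 0.8)]
stop_box [([234.1, 82.8], 0.94)]
hasp_pin []
hasp_bar []
hasp_tab []
catch [([24.5, 4.1], 0.48)]
lid_front []
mill [([50.4, 15.4], 0.66)]
```

View pics/w1.png

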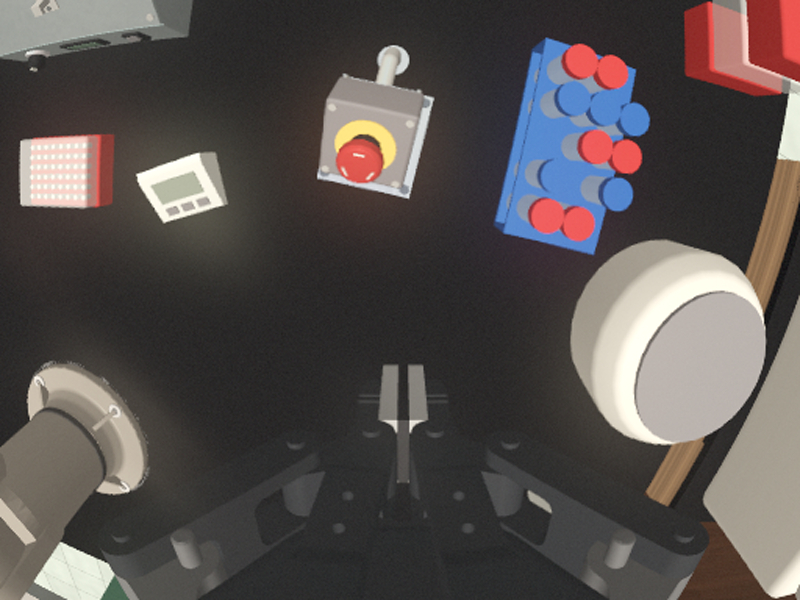

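The wrist view shows the red stop head at about (358,160), low side toward the robot, with the tip box and timer to its left and the tube rack to its right. I'll take a second wrist view for height.

Call:
{"api": "arm_command", "payload": {"deltas": [[0.0,[0.04,0.06,-0.04],0],[0.0,[0.04,0.13,-0.1],0],[0.0,[0.04,0.13,-0.1],0]]}}

```text
time: 3.32
ee_pos: [0.4275, -0.3108, 0.2937]
orientation: [[0.975, 0.224, -0.004], [0.224, -0.975, 0.003], [-0.003, -0.004, -1.0]]
wrist_force: [-0.0, -0.3, -0.0]
opening: 0.0002
grip_force: 0.0
```

```bash
python3 look.py w2 stop_top stop_box hasp_pin hasp_bar hasp_tab catch mill
python3 - <<'E'
from h import *
import pickle
V=[pickle.load(open(f'w{i}.pkl','rb')) for i in (1,2)]
for n in ['stop_top','stop_box']: print(n,tri([ray(v[1][n][0][0],'wrist',v[0]) for v in V]))
E
```

```text
3.325 [ 0.4275 -0.3108  0.2937] [-0.0462 -0.3423 -0.0075]
stop_top [([314.6, 151.1], 0.8), ([68.4, 18.1], 0.55)]
stop_box [([311.6, 123.6], 0.85)]
hasp_pin []
hasp_bar []
hasp_tab [([161.0, 154.8], 0.6)]
catch [([31.4, 8.1], 0.53)]
mill [([66.0, 18.4], 0.56)]
stop_top (array([ 0.46383383, -0.36219846,  0.1098326 ]), [0.0005822443254753619, 0.0005822443254753038])
stop_box (array([ 0.49075828, -0.35884566,  0.07496964]), [0.000944136924848229, 0.0009441369248481556])
```

View pics/w2.png

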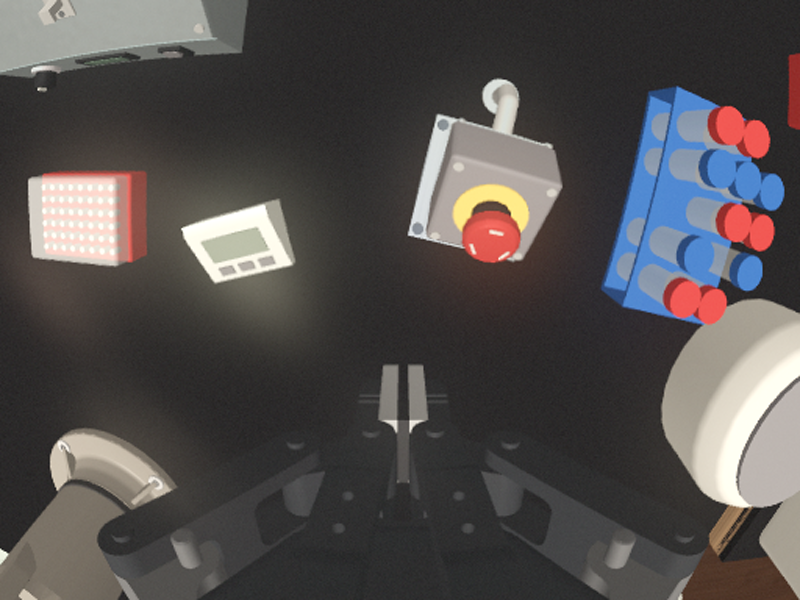

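The second view shows the stop head at (491,237), face screws at (458,167), (552,192), (435,236) and (515,258). The catch is at (55,10).

```bash
python3 - <<'E'
from h import *
import pickle
np.set_printoptions(precision=4,suppress=True)
V=[pickle.load(open(f'w{i}.pkl','rb')) for i in (1,2)]
S=512/800
A=[(346,91),(412,106),(325,168),(388,182)];B=[(458,167),(552,192),(435,236),(515,258)]
P=[]
for a,b in zip(A,B):
    p,e=tri([ray(np.array(a)*S,'wrist',V[0][0]),ray(np.array(b)*S,'wrist',V[1][0])]);P.append(p);print(p,e[0])
P=np.array(P);x=P[0]+P[1]-P[2]-P[3];y=P[0]+P[2]-P[1]-P[3]
print('ctr',P.mean(0),x/np.linalg.norm(x),y/np.linalg.norm(y),np.arctan2(y[1],y[0]))
cs=[]
for v in V:
    hsv=cv2.cvtColor(v[2],cv2.COLOR_BGR2HSV);m=((hsv[...,0]<8)|(hsv[...,0]>172))&(hsv[...,1]>140)&(hsv[...,2]>70)
    n,l,st,ce=cv2.connectedComponentsWithStats(m.astype(np.uint8))
    q=v[1]['stop_top'][0][0];i=min([i for i in range(1,n) if st[i,4]>80],key=lambda i:np.hypot(*(ce[i]-q)));print(st[i],ce[i]);cs.append(ray(ce[i],'wrist',v[0]))
print('red',tri(cs))
E
```

```text
[ 0.5115 -0.3341  0.0991] 0.008947666173616232
[ 0.51   -0.3924  0.1235] 0.006530006043472592
[ 0.4493 -0.3299  0.0703] 0.0002811599219971711
[ 0.45   -0.3892  0.0863] 0.00020629761584055608
ctr [ 0.4802 -0.3614  0.0948] [ 0.8786 -0.0533  0.4747] [ 0.0058  0.9459 -0.3244] 1.5646337363017857
[215  89  30  28 601] [230.1314 102.203 ]
[296 135  37  33 906] [313.7517 150.5938]
red (array([ 0.4644, -0.3623,  0.1057]), [0.00025758811910730784, 0.00025758811910721476])
```

```bash
python3 - <<'E'
from h import *
import pickle
V=[pickle.load(open(f'w{i}.pkl','rb')) for i in (1,2)]
a=V[0][2][40:140,195:295];b=V[1][2][65:185,255:375]
a=cv2.resize(a,(400,480),fx=0,fy=0,interpolation=cv2.INTER_CUBIC)
cv2.imwrite('pics/c12.png',np.hstack([cv2.resize(V[0][2][40:140,195:295],(400,400),interpolation=cv2.INTER_CUBIC),cv2.resize(V[1][2][75:175,260:360],(400,400),interpolation=cv2.INTER_CUBIC)]))
E
```

```text
(no output)
```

View pics/c12.png

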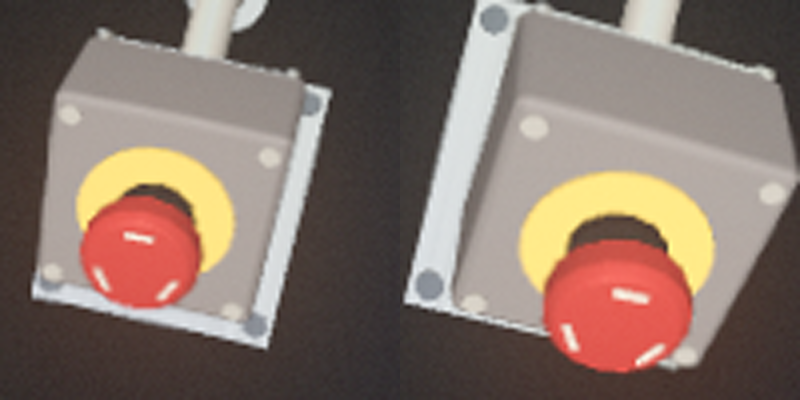

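The crop gives clear face screws and the three white marks on the head in both views, so I'll triangulate those.

```bash
python3 - <<'E'
from h import *
import pickle
np.set_printoptions(precision=4,suppress=True)
V=[pickle.load(open(f'w{i}.pkl','rb')) for i in (1,2)]
A=[(212,68.75),(262.5,79.25),(208,108.25),(253,118),(229.5,99.5),(220,110.25),(237,112.5)]
B=[(293.5,106.75),(352.75,123.25),(278.25,150.75),(331.5,164),(317.5,149),(302.5,159.25),(322.5,163.5)]
P=[]
for a,b in zip(A,B):
    p,e=tri([ray(a,'wrist',V[0][0]),ray(b,'wrist',V[1][0])]);P.append(p);print(p,e[0])
P=np.array(P)
# rigid fit of face: yaw, tilt fixed .6
x=(P[0]+P[1]-P[2]-P[3]);y=(P[0]+P[2]-P[1]-P[3]);x/=np.linalg.norm(x);y/=np.linalg.norm(y)
print('ctr',P[:4].mean(0),x,y,np.cross(x,y),'head',P[4:].mean(0), P[4:].mean(0)-P[:4].mean(0))
print('yaw',np.arctan2(x[1],x[0]),np.arctan2(-y[0],y[1]))
c=P[:4].mean(0);n=np.cross(x,y);print(c+.032*n)
E
```

```text
[ 0.5032 -0.3299  0.107 ] 0.00030469568269810666
[ 0.5033 -0.3963  0.1041] 2.4222200971858407e-05
[ 0.4486 -0.3298  0.0671] 0.00025558525131786627
[ 0.4487 -0.396   0.0693] 0.0001943084394704643
[ 0.4684 -0.3622  0.1204] 0.00017248651450854657
[ 0.4522 -0.3523  0.1086] 0.0005342908590572756
[ 0.4536 -0.3743  0.1094] 2.018952270917821e-06
ctr [ 0.4759 -0.363   0.0869] [ 0.8252 -0.0027  0.5649] [-0.0012  1.      0.0059] [-0.5649 -0.0056  0.8251] head [ 0.4581 -0.3629  0.1128] [-0.0179  0.0001  0.0259]
yaw -0.0033080020648425905 0.0012159824391747296
[ 0.4579 -0.3632  0.1133]
```

Stop is well fixed: face centre (0.476,-0.363,0.087), yaw about 0, normal (-0.565,0,0.825), head top (0.458,-0.363,0.113). I'll move to 30 mm off along its axis.

Call:
{"api": "arm_command", "payload": {"deltas": [[0.0,[0.0,-0.05,-0.02],-0.2],[0.0,[0.0,-0.064,-0.09],-0.45],[0.0,[0.003,-0.064,-0.165],-0.45],[0.0,[0.003,-0.064,-0.165],-0.45],[0.0,[0.003,-0.064,-0.165],-0.45]]}}

```text
time: 4.35
ee_pos: [0.432, -0.3667, 0.1665]
orientation: [[1.0, -0.003, 0.002], [-0.003, -1.0, -0.002], [0.002, 0.002, -1.0]]
wrist_force: [0.3, 0.2, 0.8]
opening: -0.0002
grip_force: 0.0
```

Call:
{"api": "arm_command", "payload": {"deltas": [[0.0,[0.012,0.003,-0.0175],0],[0.0,[0.02,0.003,-0.029],0],[0.0,[0.024,0.003,-0.035],0],[0.0,[0.025,0.003,-0.037],0],[0.0,[0.025,0.003,-0.037],0]]}}

```text
time: 4.97
ee_pos: [0.4514, -0.3632, 0.1351]
orientation: [[1.0, -0.003, 0.001], [-0.003, -1.0, -0.0], [0.001, 0.0, -1.0]]
wrist_force: [0.8, 0.6, 1.2]
opening: -0.0
grip_force: 0.7
```

Call:
{"api": "arm_command", "payload": {"deltas": [[0.0,[0.0028,0,-0.0042],0],[0.0,[0.0042,0,-0.0062],0],[0.0,[0.0042,0,-0.0062],0]]}}

```text
time: 5.35
ee_pos: [0.4539, -0.3638, 0.1299]
orientation: [[1.0, -0.004, -0.0], [-0.004, -1.0, -0.001], [-0.0, 0.001, -1.0]]
wrist_force: [-2.3, -0.1, 5.9]
opening: -0.0002
grip_force: 2.8
```

Call:
{"api": "arm_command", "payload": {"deltas": [[0.0,[0.0018,0,-0.0026],0],[0.0,[0.0025,0,-0.0036],0],[0.0,[0.0025,0,-0.0036],0],[0.0,[0.0025,0,-0.0036],0]]}}

```text
time: 5.85
ee_pos: [0.4546, -0.3641, 0.1286]
orientation: [[1.0, -0.005, -0.002], [-0.005, -1.0, -0.001], [-0.002, 0.001, -1.0]]
wrist_force: [-9.8, 3.1, 21.5]
opening: -0.0
grip_force: 11.4
```

Call:
{"api": "arm_command", "payload": {"deltas": [[0.0,[-0.02,0,0.03],0],[0.0,[-0.036,0,0.09],0],[0.0,[-0.036,0.05,0.16],0],[0.0,[-0.036,0.065,0.206],0],[0.0,[-0.036,0.065,0.206],0]]}}

```text
time: 6.48
ee_pos: [0.4293, -0.311, 0.2952]
orientation: [[1.0, -0.001, 0.006], [-0.001, -1.0, -0.004], [0.006, 0.004, -1.0]]
wrist_force: [0.4, -0.3, -0.3]
opening: -0.0001
grip_force: 0.0
```

```bash
python3 look.py w3 stop_top 
python3 - <<'E'
from h import *
import pickle
np.set_printoptions(precision=4,suppress=True)
v=pickle.load(open('w3.pkl','rb'));print(r.state()['qpos'],r.state()['wrist_force'])
q=v[1]['stop_top'][0][0].astype(int)
n=np.array([-.565,0,.825]);f=np.array([.476,-.363,.087])
c=v[0]
def prw(P):
    R=cv2.Rodrigues(np.float64(c['rvec']))[0];K=np.array(c['mtx']);p=R@P+np.ravel(c['tvec']);t=np.arctan2(np.hypot(*p[:2]),p[2]);u=p[:2]/np.hypot(*p[:2])*t*K[0,0];return u+K[:2,2]
cr=v[2][q[1]-40:q[1]+40,q[0]-40:q[0]+40].copy();cr=cv2.resize(cr,(560,560),interpolation=cv2.INTER_CUBIC)
for h,col in [(.032,(0,255,0)),(.0255,(255,0,0))]:
    pts=[]
    for a in np.linspace(0,6.283,60):
        P=f+h*n+.02*(np.cos(a)*np.array([.825,0,.565])+np.sin(a)*np.array([0,1,0]));pts.append((prw(P)-q+40)*7)
    cv2.polylines(cr,[np.int32(pts)],True,col,1)
cv2.imwrite('pics/c3.png',cr)
E
```

```text
6.475 [ 0.4293 -0.311   0.2952] [ 0.377  -0.2776 -0.3192]
stop_top [([304.9, 138.2], 0.83)]
[ 0.6585  0.2107 -0.1702  1.8534  0.0407  1.0806 -1.1015] [-0.0125 -0.0701 -0.7048]
```

View pics/c3.png

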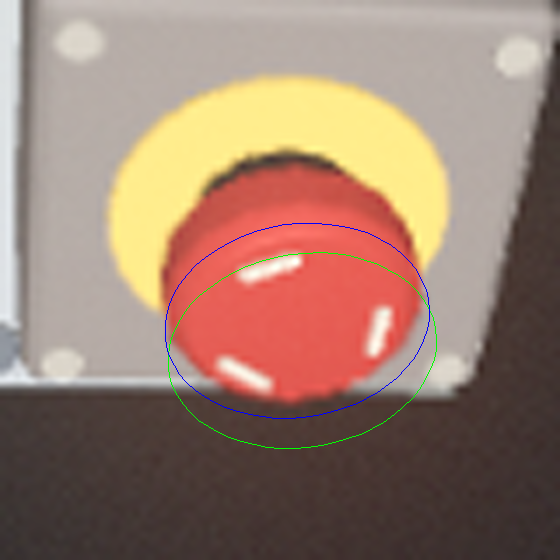

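The crop shows the head sunk onto the "latched" outline with its marks turned counter-clockwise: the stop is latched. Next I go in front of the mill while turning the tool half round, so the camera faces the hasp.

Call:
{"api": "arm_command", "payload": {"deltas": [[0.0,[0,0.06,0.03],0.36],[0.0,[0,0.13,0.05],0.72],[0.0,[0,0.19,0.05],1.0]]}}

```text
time: 6.95
ee_pos: [0.4273, -0.1581, 0.3311]
orientation: [[0.877, 0.48, -0.0], [0.48, -0.877, 0.0], [-0.0, -0.001, -1.0]]
wrist_force: [0.9, 0.4, -0.2]
opening: -0.0
grip_force: 0.0
```

Call:
{"api": "arm_command", "payload": {"deltas": [[0.0,[0,0.06,0],0.36],[0.0,[0,0.13,0],0.72],[0.0,[0,0.19,0],1.0]]}}

```text
time: 7.32
ee_pos: [0.4267, -0.0061, 0.3301]
orientation: [[0.539, 0.842, -0.003], [0.842, -0.539, 0.0], [-0.001, -0.003, -1.0]]
wrist_force: [0.4, 0.4, 0.6]
opening: 0.0002
grip_force: 0.0
```

Call:
{"api": "arm_command", "payload": {"deltas": [[0.0,[0,0,0],0.36],[0.0,[0,0,0],0.72],[0.0,[0,0,0],1.0]]}}

```text
time: 7.7
ee_pos: [0.4269, -0.008, 0.3298]
orientation: [[0.07, 0.998, -0.003], [0.998, -0.07, 0.001], [0.0, -0.003, -1.0]]
wrist_force: [-0.1, -0.6, -0.0]
opening: -0.0002
grip_force: 0.0
```

Call:
{"api": "arm_command", "payload": {"deltas": [[0.0,[0,0,0],0.36],[0.0,[0,0,0],0.72],[0.0,[0,0,0],1.0]]}}

```text
time: 8.07
ee_pos: [0.4269, -0.0081, 0.3298]
orientation: [[-0.417, 0.909, -0.003], [0.909, 0.417, 0.001], [0.002, -0.003, -1.0]]
wrist_force: [0.6, 0.9, 0.0]
opening: -0.0001
grip_force: 0.0
```

Call:
{"api": "arm_command", "payload": {"deltas": [[0.0,[0,0,0],0.36],[0.0,[0,0,0],0.72],[0.0,[0,0,0],1.0]]}}

```text
time: 8.45
ee_pos: [0.4269, -0.0081, 0.3298]
orientation: [[-0.801, 0.598, -0.003], [0.598, 0.801, 0.001], [0.003, -0.001, -1.0]]
wrist_force: [0.3, 0.9, -0.2]
opening: -0.0001
grip_force: 0.0
```

Call:
{"api": "arm_command", "payload": {"deltas": [[0.0,[0,0,0],0.36],[0.0,[0,0,0],0.72],[0.0,[0,0,0],1.0],[0.0,[0,0,0],1.0]]}}

```text
time: 8.95
ee_pos: [0.427, -0.008, 0.3301]
orientation: [[-0.989, 0.147, -0.003], [0.147, 0.989, 0.001], [0.003, 0.0, -1.0]]
wrist_force: [1.0, -0.5, -0.3]
opening: -0.0003
grip_force: 0.0
```

```bash
python3 look.py w4 hasp_pin hasp_bar hasp_tab catch lid_front mill; python3 -c "
from h import *
print(r.state()['orientation'],r.state()['qpos'])"
```

```text
8.95 [ 0.427  -0.008   0.3301] [ 0.9947 -0.5037 -0.3131]
hasp_pin []
hasp_bar []
hasp_tab [([58.6, 230.5], 0.3)]
catch [([317.4, 251.3], 0.64)]
lid_front [([40.7, 225.6], 0.42)]
mill [([318.6, 253.2], 0.94), ([463.8, 273.8], 0.18)]
[[-9.89394241e-01  1.45254988e-01 -1.55155789e-04]
 [ 1.45254977e-01  9.89394252e-01  8.14509191e-05]
 [ 1.65341398e-04  5.80499197e-05 -9.99999985e-01]] [ 0.4030976   0.01734495 -0.52944009  1.98108005  0.0095054   1.14570261
  1.29482729]
```

View pics/w4.png

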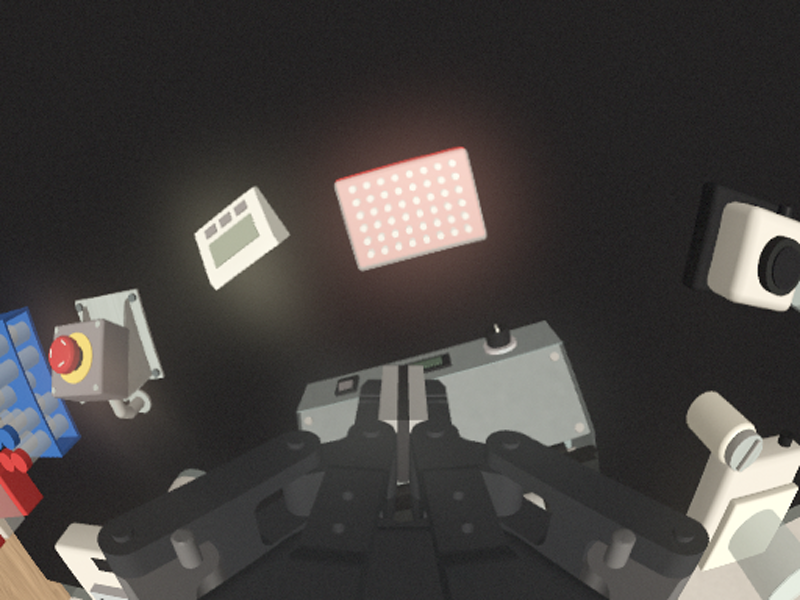

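The gripper blocks the view of the mill here, showing only its front panel at about (430,380). I'll look from above the lid instead, where the hasp lies ahead of the fingers, from two places.

Call:
{"api": "arm_command", "payload": {"deltas": [[0.0,[0.02,-0.02,0.06],0],[0.0,[0.08,-0.06,0.09],0],[0.0,[0.15,-0.08,0.09],0],[0.0,[0.22,-0.08,0.09],0],[0.0,[0.29,-0.08,0.09],0],[0.0,[0.29,-0.08,0.09],0]]}}

```text
time: 10.05
ee_pos: [0.662, -0.0711, 0.4004]
orientation: [[-0.989, 0.145, -0.003], [0.145, 0.99, 0.002], [0.003, 0.002, -1.0]]
wrist_force: [-0.9, 0.4, -0.6]
opening: 0.0003
grip_force: 0.0
```

```bash
python3 look.py w5 hasp_pin hasp_bar hasp_tab catch lid_front mill
```

```text
10.05 [ 0.662  -0.0711  0.4004] [-0.8749  0.3618 -0.5828]
hasp_pin [([340.6, 142.8], 0.81)]
hasp_bar [([337.4, 143.2], 0.57)]
hasp_tab [([335.5, 140.7], 0.69)]
catch [([296.9, 94.7], 0.62)]
lid_front [([60.6, 66.4], 0.75), ([336.2, 188.2], 0.64)]
mill [([324.5, 163.3], 0.9), ([335.6, 142.8], 0.18)]
```

Call:
{"api": "arm_command", "payload": {"deltas": [[0.0,[0,0.07,0],0],[0.0,[0,0.14,0],0],[0.0,[0,0.14,0],0]]}}

```text
time: 10.78
ee_pos: [0.658, 0.0476, 0.4049]
orientation: [[-0.991, 0.135, 0.001], [0.135, 0.991, 0.003], [-0.001, 0.003, -1.0]]
wrist_force: [-0.4, -0.5, -0.5]
opening: 0.0002
grip_force: 0.0
```

```bash
python3 look.py w6 hasp_pin hasp_bar hasp_tab catch lid_front mill; python3 - <<'E'
import pickle,cv2,numpy as np
V=[pickle.load(open(f'w{i}.pkl','rb')) for i in (5,6)]
cv2.imwrite('pics/c56.png',np.vstack([cv2.resize(v[2][60:230],(0,0),fx=1.5625,fy=1.5625,interpolation=cv2.INTER_CUBIC) for v in V]))
E
```

```text
10.775 [0.658  0.0476 0.4049] [-0.4381 -0.5136 -0.5201]
hasp_pin [([206.0, 161.4], 0.59)]
hasp_bar [([210.1, 165.1], 0.91)]
hasp_tab [([207.4, 164.7], 0.84)]
catch [([212.0, 108.3], 0.82)]
lid_front [([239.3, 199.3], 0.75)]
mill [([236.7, 179.0], 0.68)]
```

View pics/c56.png

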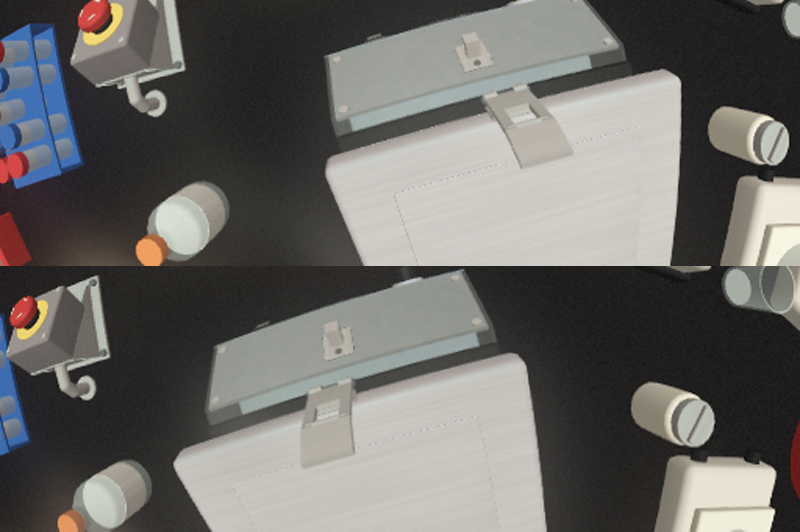

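Top view (w5) shows the hasp from its hinge (505,90) to its free end (546,160), with the catch at (473,55). The lower view (w6) has them at (331,384), (327,462) and (338,340).

```bash
python3 - <<'E'
from h import *
import pickle
np.set_printoptions(precision=4,suppress=True)
V=[pickle.load(open(f'w{i}.pkl','rb')) for i in (5,6)]
k=1.5625
F={'slopeLscrew_up':((343,109),(215,408)),'slopeRscrew':((609,40),(480,335)),'catch_hole':((477,63),(338,352)),
'hingeL':((488,95),(310,388)),'hingeR':((525,86),(351,380)),'endL':((521,167),(303,467)),'endR':((572,154),(350,457)),
'lidL':((330,160),(178,457)),'lidR':((674,72),(522,356)),'hooktop':((470,38),(333,326)),'winT':((519,112),(328,407))}
for n,(a,b) in F.items():
    ra=ray((a[0]/k,a[1]/k+60),'wrist',V[0][0]);rb=ray((b[0]/k,(b[1]-265.6)/k+60),'wrist',V[1][0]);p,e=tri([ra,rb]);print(n,p,round(e[0],4))
for n in ['hasp_pin','hasp_bar','hasp_tab','catch']:print(n,tri([ray(v[1][n][0][0],'wrist',v[0]) for v in V]))
E
```

```text
slopeLscrew_up [ 0.6186 -0.1123  0.1432] 0.0037
slopeRscrew [0.5891 0.1201 0.1398] 0.0062
catch_hole [0.5938 0.002  0.129 ] 0.0004
hingeL [ 0.6123 -0.0077  0.2188] 0.0006
hingeR [0.6108 0.0196 0.2121] 0.0005
endL [ 0.6466 -0.0054  0.2844] 0.0001
endR [0.6426 0.0221 0.2896] 0.0008
lidL [ 0.6422 -0.116   0.221 ] 0.0016
lidR [0.6086 0.1355 0.2161] 0.0004
hooktop [0.5714 0.0001 0.1212] 0.0
winT [0.623  0.0064 0.2416] 0.0002
hasp_pin (array([0.6287, 0.0063, 0.2695]), [0.0011268225013638074, 0.0011268225013635602])
hasp_bar (array([0.6332, 0.0069, 0.2564]), [0.0008816528895359099, 0.0008816528895359621])
hasp_tab (array([0.6311, 0.0049, 0.2586]), [0.0017202021889479125, 0.001720202188948016])
catch (array([ 0.5845, -0.0053,  0.1087]), [0.0002522810839191438, 0.0002522810839191259])
```

Call:
{"api": "arm_command", "payload": {"deltas": [[0.0,[-0.03,0.03,-0.05],0.3],[0.0,[-0.047,0.032,-0.11],0.54],[0.0,[-0.047,0.032,-0.165],0.54],[0.0,[-0.047,0.032,-0.19],0.54],[0.0,[-0.047,0.032,-0.21],0.54],[0.0,[-0.047,0.032,-0.23],0.54],[0.0,[-0.047,0.032,-0.245],0.54],[0.0,[-0.047,0.032,-0.25],0.54]]}}

```text
time: 12.12
ee_pos: [0.6217, 0.0663, 0.2034]
orientation: [[-0.992, -0.125, -0.001], [-0.125, 0.992, -0.0], [0.001, -0.0, -1.0]]
wrist_force: [-3.7, -0.6, 5.7]
opening: -0.0
grip_force: 2.1
```

Call:
{"api": "arm_command", "payload": {"deltas": [[0.0,[0,0,-0.006],0],[0.0,[0,0,-0.006],0]]}}

```text
time: 12.38
ee_pos: [0.6218, 0.0664, 0.1992]
orientation: [[-0.992, -0.125, 0.0], [-0.125, 0.992, -0.0], [-0.0, -0.0, -1.0]]
wrist_force: [-1.9, -0.2, 2.6]
opening: 0.0003
grip_force: 1.3
```

Call:
{"api": "arm_command", "payload": {"deltas": [[0.0,[0,0,0.05],0],[0.0,[0.02,0.0,0.12],0],[0.4,[0.04,0.0,0.2],0],[0.6,[0.06,0,0.26],0],[0.6,[0.06,0,0.26],0]]}}

```text
time: 13.0
ee_pos: [0.6726, 0.0671, 0.4123]
orientation: [[-0.992, -0.124, 0.01], [-0.124, 0.992, 0.002], [-0.01, 0.001, -1.0]]
wrist_force: [0.2, 0.8, -0.4]
opening: 0.0508
grip_force: 0.0
```

```bash
python3 look.py w7 hasp_tab hasp_bar lid_front
```

```text
13.0 [0.6726 0.0671 0.4123] [ 0.2054  0.8022 -0.421 ]
hasp_tab [([205.7, 103.3], 0.82)]
hasp_bar [([208.4, 106.2], 0.57)]
lid_front [([31.8, 17.3], 0.69), ([220.1, 175.9], 0.66)]
```

Call:
{"api": "arm_command", "payload": {"deltas": [[0.6,[0,-0.07,0],0],[0.6,[0,-0.14,0],0],[0.6,[0,-0.14,0],0]]}}

```text
time: 13.58
ee_pos: [0.6693, -0.0531, 0.4048]
orientation: [[-0.993, -0.115, -0.003], [-0.115, 0.993, -0.004], [0.003, -0.003, -1.0]]
wrist_force: [0.1, -0.3, -0.1]
opening: 0.0511
grip_force: 0.0
```

```bash
python3 look.py w8 hasp_tab hasp_bar lid_front; python3 - <<'E'
import pickle,cv2,numpy as np
V=[pickle.load(open(f'w{i}.pkl','rb')) for i in (7,8)]
cv2.imwrite('pics/c78.png',np.vstack([cv2.resize(v[2][50:235],(0,0),fx=1.5625,fy=1.5625,interpolation=cv2.INTER_CUBIC) for v in V]))
E
```

```text
13.575 [ 0.6693 -0.0531  0.4048] [ 0.1414 -0.2936 -0.1464]
hasp_tab [([317.9, 126.0], 0.65), ([25.1, 60.4], 0.24)]
hasp_bar [([321.1, 125.8], 0.85), ([99.3, 158.6], 0.71)]
lid_front [([298.5, 193.4], 0.97)]
```

View pics/c78.png

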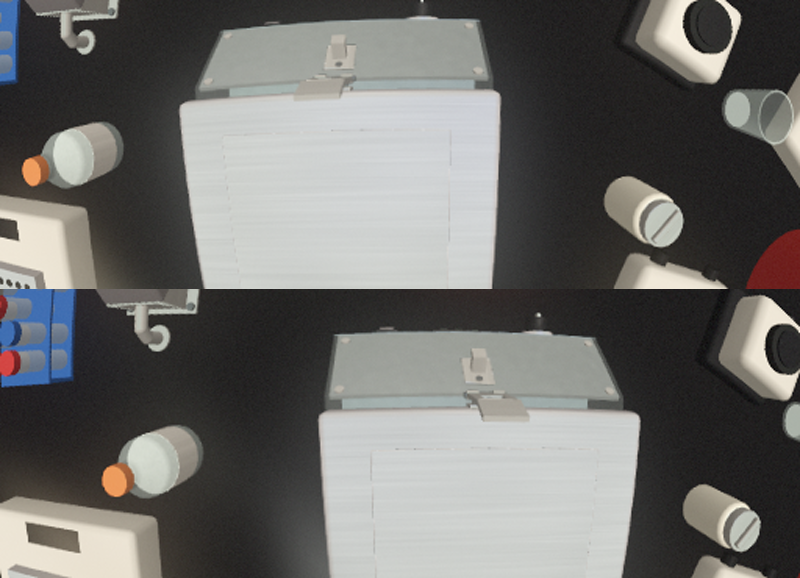

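After pressing, the lid is level and the hasp stands nearly upright: free end at (318,96) and (504,418), with the catch at (339,50) and (478,365). I'll triangulate these and derive the waypoints.

```bash
python3 - <<'E'
from h import *
import pickle
np.set_printoptions(precision=4,suppress=True)
V=[pickle.load(open(f'w{i}.pkl','rb')) for i in (7,8)]
k=1.5625;o=185*k
F={'endL':((295,97),(481,419)),'endR':((342,97),(528,419)),'lidL':((182,104),(321,418)),'lidR':((498,96),(638,416)),
'sTL':((226,37),(337,340)),'sTR':((461,29),(597,343)),'sBR':((481,73),(612,391)),'hook':((339,37),(478,350)),'hole':((340,64),(479,378)),'hinge':((340,79),(485,396))}
R=np.array([[.9914,-.131,0],[.131,.9914,0],[0,0,1]]);M=np.array([.6943,.0169,0])
for n,(a,b) in F.items():
    p,e=tri([ray((a[0]/k,a[1]/k+50),'wrist',V[0][0]),ray((b[0]/k,(b[1]-o)/k+50),'wrist',V[1][0])]);q=R.T@(p-M)
    c=np.array([q[0]+.1143,q[2]-.114]);print(n,p,round(e[0],4),'mill',q,'catch xz',c@[.629,.777],c@[-.777,.629])
a=V[0][1];
E
```

```text
endL [ 0.6175 -0.0096  0.2317] 0.0006 mill [-0.0797 -0.0162  0.2317] catch xz 0.1132440152667541 0.0471198593529038
endR [0.6138 0.021  0.2313] 0.0002 mill [-0.0792  0.0146  0.2313] catch xz 0.11322070061480165 0.04656077163834961
lidL [ 0.6351 -0.12    0.173 ] 0.0016 mill [-0.0767 -0.128   0.173 ] catch xz 0.06954728289123605 0.007888467147134457
lidR [0.6006 0.1326 0.1725] 0.001 mill [-0.0777  0.127   0.1725] catch xz 0.06850415910260685 0.008389931767772314
sTL [ 0.5717 -0.1313  0.0547] 0.0004 mill [-0.1409 -0.1309  0.0547] catch xz -0.06284650768171735 -0.016608604209544624
sTR [0.5473 0.1011 0.1348] 0.0033 mill [-0.1347  0.1027  0.1348] catch xz 0.0033505739345545058 0.0289329815205268
sBR [0.5842 0.1235 0.1328] 0.001 mill [-0.0952  0.1201  0.1328] catch xz 0.026607836920575653 -0.0030565810069118435
hook [ 0.5689 -0.0008  0.1215] 0.0003 mill [-0.1266 -0.0011  0.1215] catch xz -0.0019014787266977019 0.014323793604636335
hole [0.5928 0.003  0.1231] 0.0001 mill [-0.1025 -0.0005  0.1231] catch xz 0.014532358537983278 -0.003449736463742337
hinge [0.606  0.0069 0.1423] 0.0007 mill [-0.0888  0.0017  0.1423] catch xz 0.03801904220542414 -0.0020030293812878623
```

```bash
python3 -c "
from h import *
s=r.state();print(s['time'],s['ee_pos'],s['orientation'][:,0] if hasattr(s['orientation'],'shape') else s['orientation'])
optics.get_image('side');s=r.state();print(s['time'],s['ee_pos'])"
```

```text
13.775 [ 0.66949224 -0.04395868  0.40616243] [-0.99189148 -0.12708352  0.00103162]
13.825 [ 0.66958565 -0.04366457  0.40641133]
```

Call:
{"api": "arm_command", "payload": {"deltas": [[0.6,[-0.04,0.03,-0.05],0],[0.6,[-0.078,0.061,-0.1],0.01],[0.6,[-0.078,0.061,-0.13],0.01],[0.6,[-0.078,0.061,-0.15],0.01],[0.6,[-0.078,0.061,-0.18],0.01],[0.6,[-0.078,0.061,-0.205],0.01],[0.6,[-0.078,0.061,-0.205],0.01]]}}

```text
time: 14.7
ee_pos: [0.6069, 0.0031, 0.2413]
orientation: [[-0.992, -0.13, -0.003], [-0.13, 0.992, 0.0], [0.003, 0.0, -1.0]]
wrist_force: [-0.1, -0.4, 0.7]
opening: 0.0512
grip_force: 0.0
```

```bash
python3 - <<'E'
from h import *
im=optics.get_image('wrist');s=r.state();print(s['time'],s['ee_pos'],s['wrist_force'])
cv2.imwrite('pics/c9.png',cv2.resize(im[150:384,156:356],(680,600) if 0 else (500,585),interpolation=cv2.INTER_CUBIC))
E
```

```text
14.75 [0.60755389 0.00322609 0.24255986] [-0.01646268 -0.12130831 -0.14262274]
```

View pics/c9.png

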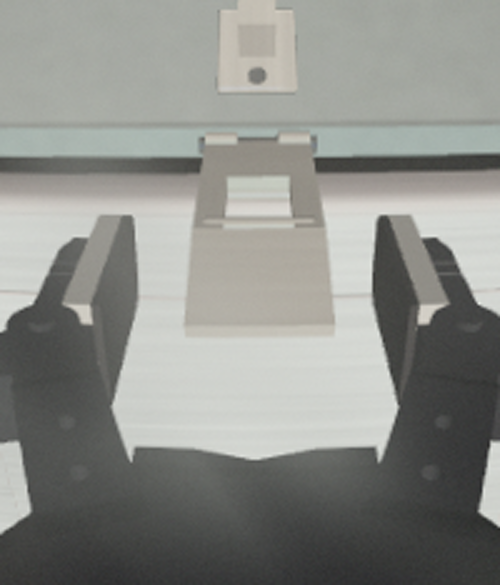

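The fingers straddle the tab (rows 225–335, columns 185–335), well centred. I'll work out the arc and the drawing waypoints.

```bash
cat > path.py <<'E'
import numpy as np
d,e=.0696,.0047
off=np.array([.0042,-.0115])
def tcp(phi,drop):
    pin=np.array([-.094,.158-drop]);a=np.radians(-129)-phi
    u=np.array([np.cos(a),np.sin(a)]);n=np.array([u[1],-u[0]])
    bar=pin+.0495*u-np.array([-.1143,.114])
    t=pin+d*u+e*n-off
    return np.array([.6943+t[0]*.9914,.0169+t[0]*.131,t[1]]),np.array([bar@[.629,.777],bar@[-.777,.629]])*1e3
E
python3 - <<'E'
from path import *
np.set_printoptions(precision=4,suppress=True)
t0,_=tcp(2.54,-.004);print(t0)
def show(L,ref):
    for p,dr in L:
        t,b=tcp(p,dr);print(round(p,2),dr,t,((t-ref)/.8).round(4),'bar',b.round(1))
A=[(x,-.004) for x in np.linspace(2.54,.7,9)[1:]];show(A,t0);r1=tcp(.7,-.004)[0]
print();show([(.5,-.003),(.4,-.0),(.38,.004),(.37,.007),(.37,.010),(.36,.0115)],r1);r2=tcp(.36,.0115)[0]
print();show([(.25,.0115),(.15,.0115),(.05,.0115),(0,.0115),(.0,.009),(.0,.004),(0,.001)],r2)
E
```

```text
[0.607  0.0054 0.2425]
2.31 -0.004 [0.5912 0.0033 0.243 ] [-0.0198 -0.0026  0.0006] bar [83.4 51. ]
2.08 -0.004 [0.5756 0.0012 0.2399] [-0.0393 -0.0052 -0.0033] bar [74.2 57.6]
1.85 -0.004 [ 0.5612 -0.0007  0.2332] [-0.0573 -0.0076 -0.0116] bar [63.7 62. ]
1.62 -0.004 [ 0.5486 -0.0023  0.2234] [-0.073  -0.0096 -0.0239] bar [52.5 63.8]
1.39 -0.004 [ 0.5386 -0.0037  0.211 ] [-0.0855 -0.0113 -0.0394] bar [41.2 63.1]
1.16 -0.004 [ 0.5317 -0.0046  0.1966] [-0.0942 -0.0124 -0.0574] bar [30.3 59.8]
0.93 -0.004 [ 0.5282 -0.0051  0.181 ] [-0.0986 -0.013  -0.0769] bar [20.5 54.1]
0.7 -0.004 [ 0.5283 -0.005   0.165 ] [-0.0984 -0.013  -0.0969] bar [12.2 46.3]

0.5 -0.003 [ 0.5314 -0.0046  0.1504] [ 0.0038  0.0005 -0.0182] bar [ 5.9 37.5]
0.4 -0.0 [ 0.5339 -0.0043  0.1409] [ 0.007   0.0009 -0.0301] bar [ 1.4 31.2]
0.38 0.004 [ 0.5345 -0.0042  0.1356] [ 0.0077  0.001  -0.0367] bar [-2.1 27.7]
0.37 0.007 [ 0.5348 -0.0042  0.132 ] [ 0.0081  0.0011 -0.0412] bar [-4.6 25.4]
0.37 0.01 [ 0.5348 -0.0042  0.129 ] [ 0.0081  0.0011 -0.045 ] bar [-6.9 23.5]
0.36 0.0115 [ 0.5351 -0.0041  0.1269] [ 0.0084  0.0011 -0.0476] bar [-8.3 22.1]

0.25 0.0115 [ 0.5388 -0.0036  0.1202] [ 0.0047  0.0006 -0.0083] bar [-9.9 16.9]
0.15 0.0115 [ 0.5429 -0.0031  0.1145] [ 0.0097  0.0013 -0.0154] bar [-10.9  12.1]
0.05 0.0115 [ 0.5474 -0.0025  0.1093] [ 0.0155  0.002  -0.0219] bar [-11.4   7.2]
0 0.0115 [ 0.5499 -0.0022  0.1069] [ 0.0186  0.0025 -0.025 ] bar [-11.5   4.7]
0.0 0.009 [ 0.5499 -0.0022  0.1094] [ 0.0186  0.0025 -0.0219] bar [-9.5  6.2]
0.0 0.004 [ 0.5499 -0.0022  0.1144] [ 0.0186  0.0025 -0.0156] bar [-5.6  9.4]
0 0.001 [ 0.5499 -0.0022  0.1174] [ 0.0186  0.0025 -0.0119] bar [-3.3 11.3]
```

Call:
{"api": "arm_command", "payload": {"deltas": [[0.3,[0,0,0],0],[0.2,[0,0,0],0],[0.2,[0,0,0],0]], "newtons": 60}}

```text
time: 15.12
ee_pos: [0.6082, 0.0039, 0.2441]
orientation: [[-0.991, -0.13, 0.002], [-0.13, 0.991, 0.001], [-0.002, 0.0, -1.0]]
wrist_force: [-0.3, 1.7, 4.2]
opening: 0.0277
grip_force: 59.0
```

Call:
{"api": "arm_command", "payload": {"deltas": [[0.2,[-0.02,-0.0026,0.0006],0],[0.2,[-0.039,-0.005,-0.0033],0],[0.2,[-0.057,-0.0075,-0.0115],0],[0.2,[-0.073,-0.0095,-0.024],0],[0.2,[-0.0855,-0.011,-0.0395],0],[0.2,[-0.094,-0.0125,-0.0575],0],[0.2,[-0.0985,-0.013,-0.077],0],[0.2,[-0.0985,-0.013,-0.097],0]]}}

```text
time: 16.12
ee_pos: [0.5205, -0.0081, 0.1624]
orientation: [[-0.991, -0.13, -0.017], [-0.13, 0.991, -0.003], [0.017, -0.001, -1.0]]
wrist_force: [-20.1, 1.6, 3.1]
opening: 0.0222
grip_force: 74.8
```

Call:
{"api": "arm_command", "payload": {"deltas": [[0.2,[0,0,0],0]]}}

```text
time: 16.25
ee_pos: [0.5207, -0.0081, 0.1615]
orientation: [[-0.991, -0.131, -0.017], [-0.131, 0.991, -0.002], [0.017, -0.0, -1.0]]
wrist_force: [-15.8, 0.9, 2.1]
opening: 0.0221
grip_force: 80.1
```

```bash
python3 - <<'E'
from h import *
np.set_printoptions(precision=4,suppress=True)
s=r.state();print(s['time'],s['ee_pos'],s['wrist_force'],s['wrist_torque'],s['opening'],s['grip_force'])
for n in ['scene','side','wrist']:
    im=optics.get_image(n);cv2.imwrite(f'pics/chk_{n}.png',im)
    for m in ['hasp_tab','hasp_bar','hasp_pin']: print(n,m,[(np.round(x['position']),round(x['confidence'],2)) for x in models.spot_in(n,m)[:2]])
E
```

```text
16.25 [ 0.5207 -0.0081  0.1615] [-15.7967   0.8584   2.1473] [0.0554 3.1835 0.1099] 0.02212868665287981 80.06513357162476
scene hasp_tab [(array([253., 195.]), 0.46)]
scene hasp_bar []
scene hasp_pin [(array([164., 197.]), 0.56), (array([250., 196.]), 0.47)]
side hasp_tab []
side hasp_bar []
side hasp_pin []
wrist hasp_tab [(array([258., 305.]), 0.61), (array([254., 326.]), 0.57)]
wrist hasp_bar [(array([260., 304.]), 0.68), (array([ 16., 295.]), 0.37)]
wrist hasp_pin [(array([257., 304.]), 0.67)]
```

Call:
{"api": "arm_command", "payload": {"deltas": [[0.6,[0,0,0],0],[0.6,[0,0,0],0],[0.6,[-0.01,0.0,0.05],0],[0.6,[0.03,0.01,0.12],0],[0.6,[0.09,0.06,0.18],0],[0.6,[0.1,0.08,0.19],0],[0.6,[0.1,0.08,0.19],0],[0.6,[0.1,0.08,0.19],0]]}}

```text
time: 17.85
ee_pos: [0.6082, 0.0557, 0.3166]
orientation: [[-0.992, -0.129, -0.001], [-0.129, 0.992, -0.001], [0.001, -0.001, -1.0]]
wrist_force: [-0.0, -0.4, 0.3]
opening: 0.0511
grip_force: 0.0
```

```bash
python3 look.py w9 hasp_tab hasp_bar hasp_pin catch lid_front mill
```

```text
17.85 [0.6082 0.0557 0.3166] [-0.0423 -0.4325  0.3003]
hasp_tab [([203.3, 125.7], 0.73)]
hasp_bar [([204.2, 122.5], 0.96), ([500.5, 162.1], 0.73)]
hasp_pin [([205.1, 121.4], 0.82), ([203.3, 138.8], 0.67)]
catch [([240.4, 15.6], 0.71), ([203.0, 137.0], 0.67)]
lid_front [([221.3, 229.0], 0.64)]
mill [([228.0, 200.9], 0.74), ([12.0, 64.5], 0.36), ([207.0, 136.5], 0.29)]
```

Call:
{"api": "arm_command", "payload": {"deltas": [[0.6,[0,-0.07,0],0],[0.6,[0,-0.14,0],0],[0.6,[0,-0.14,0],0],[0.6,[0,-0.14,0],0]]}}

```text
time: 18.7
ee_pos: [0.6085, -0.0551, 0.3172]
orientation: [[-0.992, -0.129, -0.0], [-0.129, 0.992, 0.001], [0.0, 0.001, -1.0]]
wrist_force: [0.4, 0.5, -0.9]
opening: 0.0514
grip_force: 0.0
```

```bash
python3 look.py w10 hasp_tab hasp_bar hasp_pin catch lid_front mill; python3 - <<'E'
from h import *
import pickle
np.set_printoptions(precision=4,suppress=True)
V=[pickle.load(open(f'w{i}.pkl','rb')) for i in (9,10)]
R=np.array([[.9914,-.131,0],[.131,.9914,0],[0,0,1]]);M=np.array([.6943,.0169,0])
for n in ['hasp_pin','hasp_bar','hasp_tab','catch','lid_front']:
  try:
    p,e=tri([ray(v[1][n][0][0],'wrist',v[0]) for v in V]);q=R.T@(p-M);print(n,p,e[0],'mill',q)
  except Exception as x: print(n,x)
E
```

```text
18.7 [ 0.6085 -0.0551  0.3172] [ 0.4413  0.518  -0.9022]
hasp_tab [([318.7, 138.4], 0.74)]
hasp_bar [([320.1, 137.5], 0.65)]
hasp_pin [([319.4, 136.2], 0.73), ([71.1, 209.1], 0.59), ([310.4, 153.1], 0.22)]
catch [([311.3, 151.1], 0.66), ([70.9, 206.8], 0.61)]
lid_front [([297.2, 238.8], 0.86)]
mill [([293.5, 209.6], 0.85), ([321.6, 20.4], 0.49)]
hasp_pin [ 0.5574 -0.0014  0.1529] 0.0001401341016855991 mill [-0.1381 -0.0002  0.1529]
hasp_bar [ 0.5581 -0.0015  0.157 ] 0.00014168750244594633 mill [-0.1374 -0.0004  0.157 ]
hasp_tab [ 0.5604 -0.0023  0.1555] 0.0008820490971148637 mill [-0.1353 -0.0015  0.1555]
catch [ 0.5236 -0.0024  0.3137] 0.04531778973096184 mill [-0.1718  0.0033  0.3137]
lid_front [0.7161 0.0172 0.0517] 0.0010922248623157168 mill [ 0.0217 -0.0026  0.0517]
```

```bash
sed -i 's/^d,e=.*/d,e=.067,.004/; s/^off=.*/off=np.array([.002,-.0145])/' path.py
cat > show.py <<'E'
from path import *
np.set_printoptions(precision=4,suppress=True)
def show(L,ref):
    for p,dr in L:
        t,b=tcp(p,dr);print(round(p,2),dr,t,((t-ref)/.8).round(4),'bar',b.round(1))
    return t
E
python3 - <<'E'
from show import *
c=np.array([.6085,-.0551,.3172])
r1=show([(.73,-.004)],c)
print();r2=show([(.6,-.004),(.5,-.003),(.42,-.0),(.40,.004),(.39,.007),(.38,.0095),(.37,.0115)],r1)
print();show([(.3,.0115),(.22,.0115),(.15,.0115),(.11,.0115),(.11,.009),(.1,.006),(.09,.003),(.08,.001)],r2)
E
```

```text
0.73 -0.004 [ 0.5329 -0.0044  0.1698] [-0.0945  0.0633 -0.1843] bar [13.2 47.4]

0.6 -0.004 [ 0.5343 -0.0042  0.1612] [ 0.0018  0.0002 -0.0108] bar [ 9.2 42.4]
0.5 -0.003 [ 0.5362 -0.004   0.1537] [ 0.0041  0.0005 -0.0201] bar [ 5.9 37.5]
0.42 -0.0 [ 0.5381 -0.0037  0.1457] [ 0.0065  0.0009 -0.0301] bar [ 1.8 32.1]
0.4 0.004 [ 0.5387 -0.0037  0.1405] [ 0.0072  0.0009 -0.0366] bar [-1.7 28.7]
0.39 0.007 [ 0.5389 -0.0036  0.1369] [ 0.0075  0.001  -0.0411] bar [-4.2 26.3]
0.38 0.0095 [ 0.5392 -0.0036  0.1338] [ 0.0079  0.001  -0.045 ] bar [-6.4 24.3]
0.37 0.0115 [ 0.5395 -0.0036  0.1312] [ 0.0082  0.0011 -0.0482] bar [-8.1 22.6]

0.3 0.0115 [ 0.5417 -0.0033  0.127 ] [ 0.0028  0.0004 -0.0052] bar [-9.3 19.3]
0.22 0.0115 [ 0.5446 -0.0029  0.1225] [ 0.0064  0.0008 -0.0108] bar [-10.3  15.5]
0.15 0.0115 [ 0.5474 -0.0025  0.1188] [ 0.0099  0.0013 -0.0155] bar [-10.9  12.1]
0.11 0.0115 [ 0.5491 -0.0023  0.1167] [ 0.012   0.0016 -0.0181] bar [-11.2  10.1]
0.11 0.009 [ 0.5491 -0.0023  0.1192] [ 0.012   0.0016 -0.0149] bar [-9.2 11.7]
0.1 0.006 [ 0.5496 -0.0022  0.1217] [ 0.0126  0.0017 -0.0118] bar [-6.9 13.1]
0.09 0.003 [ 0.55   -0.0022  0.1242] [ 0.0131  0.0017 -0.0087] bar [-4.7 14.5]
0.08 0.001 [ 0.5505 -0.0021  0.1257] [ 0.0137  0.0018 -0.0068] bar [-3.1 15.2]
```

Call:
{"api": "arm_command", "payload": {"deltas": [[0.6,[-0.05,0.04,-0.03],0],[0.6,[-0.0945,0.063,-0.08],0],[0.6,[-0.0945,0.063,-0.13],0],[0.6,[-0.0945,0.063,-0.165],0],[0.6,[-0.0945,0.063,-0.184],0],[0.6,[-0.0945,0.063,-0.184],0]]}}

```text
time: 19.8
ee_pos: [0.5328, -0.0047, 0.1695]
orientation: [[-0.991, -0.13, -0.002], [-0.13, 0.991, 0.0], [0.002, 0.0, -1.0]]
wrist_force: [-0.7, -0.3, -0.6]
opening: 0.0512
grip_force: 0.0
```

Call:
{"api": "arm_command", "payload": {"deltas": [[0.3,[0,0,0],0],[0.2,[0,0,0],0],[0.2,[0,0,0],0],[0.2,[0,0,0],0]], "newtons": 70}}

```text
time: 20.3
ee_pos: [0.5339, -0.0056, 0.1707]
orientation: [[-0.992, -0.129, 0.002], [-0.129, 0.992, -0.001], [-0.002, -0.001, -1.0]]
wrist_force: [2.5, -4.4, 1.2]
opening: 0.0276
grip_force: 68.8
```

Call:
{"api": "arm_command", "payload": {"deltas": [[0.2,[0.0018,0.0002,-0.0108],0],[0.2,[0.0041,0.0005,-0.02],0],[0.2,[0.0065,0.0008,-0.03],0],[0.2,[0.0065,0.0008,-0.03],0]]}}

```text
time: 20.8
ee_pos: [0.5361, -0.0054, 0.1448]
orientation: [[-0.992, -0.129, -0.005], [-0.129, 0.992, -0.002], [0.005, -0.001, -1.0]]
wrist_force: [-6.0, -5.8, 2.3]
opening: 0.0268
grip_force: 68.6
```

Call:
{"api": "arm_command", "payload": {"deltas": [[0.2,[0.0007,0.0001,-0.0065],0],[0.2,[0.001,0.0002,-0.011],0],[0.2,[0.0014,0.0002,-0.015],0],[0.2,[0.0017,0.0003,-0.018],0],[0.2,[0.0017,0.0003,-0.018],0]]}}

```text
time: 21.42
ee_pos: [0.5398, -0.0047, 0.1319]
orientation: [[-0.992, -0.129, 0.0], [-0.129, 0.992, -0.001], [-0.0, -0.001, -1.0]]
wrist_force: [-1.0, -4.5, 5.3]
opening: 0.0271
grip_force: 68.5
```

```bash
cat > plane.py <<'E'
from h import *
R=np.array([[.9914,-.131,0],[.131,.9914,0],[0,0,1]]);M=np.array([.6943,.0169,0])
def pl(px,c):
    o,d=ray(px,'wrist',c);o=R.T@(o-M);d=R.T@d;p=o-d*o[1]/d[1];return p
def prw(P,c):
    Rc=cv2.Rodrigues(np.float64(c['rvec']))[0];K=np.array(c['mtx']);p=Rc@(R@P+M)+np.ravel(c['tvec']);h=np.hypot(*p[:2]);return p[:2]/h*np.arctan2(h,p[2])*K[0,0]+K[:2,2]
E
python3 look.py w11 hasp_tab hasp_bar hasp_pin catch lid_front mill; python3 - <<'E'
from plane import *
import pickle
np.set_printoptions(precision=4,suppress=True)
c,d,im=pickle.load(open('w11.pkl','rb'))
P={'pin_lvl':(-.094,0,.158),'tip':(-.16,0,.105),'lidfrontL':(-.085,-.13,.177),'lidfrontR':(-.085,.13,.177),'T':(-.1535,0,.1167),'catch':(-.1143,0,.114),'hooktop':(-.13,0,.126)}
for k,v in P.items(): print(k,prw(np.array(v),c))
# lid front-edge: scan columns of lid corner regions: gray profile along line through predicted lid edge
g=cv2.cvtColor(im,cv2.COLOR_BGR2GRAY)
for y in (-.1,-.06,.06,.1):
    a=prw(np.array([-.085,y,.177]),c);col=int(round(a[0]));row=int(round(a[1]));print(y,(col,row),g[max(0,row-14):row+15,col].tolist() if 0<=col<512 else None)
E
```

```text
21.425 [ 0.5398 -0.0047  0.1319] [-1.0205 -4.5251  5.2986]
hasp_tab [([258.4, 285.1], 0.65)]
hasp_bar [([89.7, 27.0], 0.65), ([259.4, 284.3], 0.59)]
hasp_pin [([256.7, 286.8], 0.78)]
catch [([251.2, 319.5], 0.82)]
lid_front [([257.4, 285.3], 0.89), ([367.0, 368.3], 0.38)]
mill [([261.3, 252.4], 0.78)]
pin_lvl [259.7716 393.4955]
tip [259.662 239.994]
lidfrontL [ 42.1751 392.0793]
lidfrontR [476.1408 391.175 ]
T [259.7501 261.2313]
catch [259.5718 314.0503]
hooktop [259.7326 307.0732]
-0.1 (81, 405) []
-0.06 (145, 421) []
0.06 (374, 420) []
0.1 (437, 404) []
```

```bash
python3 - <<'E'
import pickle,cv2,numpy as np
from plane import *
np.set_printoptions(linewidth=250)
c,d,im=pickle.load(open('w11.pkl','rb'))
g=cv2.cvtColor(im,cv2.COLOR_BGR2GRAY)
for col in (232,240,246,252,256,260,264,270,276,284): print(col,g[236:384:3,col].tolist())
for row in (300,320,340,360): print(row,g[row,190:330:4].tolist())
E
```

```text
232 [127, 119, 101, 101, 113, 190, 193, 195, 194, 194, 196, 196, 193, 194, 192, 193, 193, 193, 195, 194, 194, 197, 196, 189, 196, 196, 195, 195, 196, 195, 195, 137, 83, 83, 79, 78, 79, 74, 71, 67, 65, 64, 63, 59, 57, 54, 51, 54, 46, 48]
240 [166, 166, 166, 163, 150, 194, 197, 197, 182, 134, 195, 196, 134, 184, 196, 137, 174, 193, 195, 194, 193, 198, 187, 195, 199, 198, 198, 199, 199, 198, 199, 197, 84, 82, 80, 79, 79, 78, 76, 70, 69, 67, 65, 62, 57, 53, 54, 53, 53, 50]
246 [165, 164, 165, 164, 151, 196, 197, 200, 184, 132, 197, 199, 137, 182, 194, 138, 170, 192, 196, 193, 193, 190, 169, 196, 193, 188, 186, 188, 186, 188, 186, 182, 90, 81, 77, 77, 77, 76, 74, 73, 70, 68, 65, 63, 60, 59, 54, 49, 52, 53]
252 [165, 165, 166, 166, 141, 197, 200, 201, 189, 135, 197, 200, 137, 186, 196, 139, 170, 195, 197, 195, 194, 191, 168, 196, 193, 188, 188, 187, 187, 187, 188, 169, 188, 77, 73, 75, 74, 72, 71, 68, 68, 68, 65, 62, 61, 56, 58, 55, 52, 53]
256 [166, 166, 165, 167, 141, 198, 200, 201, 189, 133, 198, 200, 137, 187, 197, 137, 170, 194, 197, 194, 194, 190, 169, 196, 192, 189, 189, 189, 189, 1
[... 1181 characters left out ...]
 197, 196, 138, 82, 79, 76, 76, 69, 66, 64, 60, 55, 57, 53, 51, 51, 48, 49, 50, 46, 46]
300 [64, 61, 65, 72, 74, 78, 79, 85, 85, 99, 195, 195, 196, 148, 159, 160, 162, 162, 162, 162, 159, 197, 198, 199, 166, 91, 68, 65, 63, 59, 60, 55, 51, 49, 50]
320 [62, 63, 66, 70, 71, 73, 80, 81, 126, 161, 193, 197, 196, 176, 186, 189, 188, 189, 189, 189, 188, 194, 196, 195, 164, 162, 84, 71, 65, 65, 59, 54, 55, 50, 51]
340 [61, 61, 65, 70, 67, 68, 70, 73, 74, 78, 79, 80, 80, 79, 78, 74, 77, 72, 71, 75, 73, 75, 76, 76, 73, 74, 70, 66, 65, 60, 57, 69, 55, 50, 48]
360 [45, 47, 51, 55, 55, 57, 61, 62, 62, 60, 61, 66, 63, 63, 68, 67, 66, 61, 62, 61, 58, 56, 59, 57, 55, 54, 58, 55, 56, 55, 50, 49, 49, 48, 46]
```

```bash
cat > fit.py <<'E'
from plane import *
import pickle
from scipy.optimize import least_squares
def cat(x,z): return np.array([-.1143+.629*x-.777*z,0,.114+.777*x+.629*z])
def hp(phi,drop,d,e):
    a=np.radians(-129)-phi;u=np.array([np.cos(a),np.sin(a)]);n=np.array([u[1],-u[0]]);p=np.array([-.094,.158-drop])+d*u+e*n;return np.array([p[0],0,p[1]])
E
python3 - <<'E'
from fit import *
np.set_printoptions(precision=1,suppress=True)
c,d,im=pickle.load(open('w11.pkl','rb'))
for x,z in [(-.0045,.0195),(.008,.0195),(.008,.0),(.02,0)]: print('cat',x,z,prw(cat(x,z),c))
for phi,dr in [(.37,.0115),(.37,.0),(.5,.0),(.25,0),(.2,.0115)]:
    print(phi,dr,'end',prw(hp(phi,dr,.079,.0095),c)[1],'bend',prw(hp(phi,dr,.053,.002),c)[1],'bar',prw(hp(phi,dr,.0495,.0),c)[1],'pin',prw(hp(phi,dr,0,0),c)[1])
g=cv2.cvtColor(im,cv2.COLOR_BGR2GRAY);print(g[295:336,258].tolist());print(g[312,220:300:2].tolist())
E
```

```text
cat -0.0045 0.0195 [259.7 300.1]
cat 0.008 0.0195 [259.8 322.7]
cat 0.008 0.0 [259.6 327.1]
cat 0.02 0 [259.6 346.8]
0.37 0.0115 end 236.68954756655359 bend 286.36004583745284 bar 292.37281690093755 pin 377.0956006209184
0.37 0.0 end 247.61002585651187 bend 299.8612566110544 bar 306.0118615918022 pin 393.49554322943004
0.5 0.0 end 251.50365345263765 bend 303.5374523848813 bar 309.1566778295049 pin 393.49554322943004
0.25 0 end 246.84335951205173 bend 298.23666607551684 bar 304.70503287830775 pin 393.49554322943004
0.2 0.0115 end 237.21045212787337 bend 285.34094924466706 bar 291.6895179582417 pin 377.0956006209184
[194, 194, 196, 196, 192, 162, 151, 169, 181, 191, 195, 197, 196, 192, 179, 188, 188, 188, 188, 188, 189, 189, 188, 189, 188, 189, 187, 189, 188, 188, 188, 188, 188, 174, 171, 173, 181, 186, 178, 79, 78]
[83, 141, 162, 163, 181, 194, 196, 198, 197, 197, 198, 175, 188, 188, 188, 188, 188, 188, 188, 188, 188, 188, 188, 187, 190, 190, 180, 195, 196, 197, 196, 197, 199, 175, 164, 164, 163, 78, 72, 72]
```

Call:
{"api": "arm_command", "payload": {"deltas": [[0.2,[0,0,-0.004],0],[0.2,[0,0,-0.008],0],[0.2,[0,0,-0.008],0]]}}

```text
time: 22.15
ee_pos: [0.5414, -0.0046, 0.1262]
orientation: [[-0.992, -0.128, 0.004], [-0.128, 0.992, -0.0], [-0.003, -0.001, -1.0]]
wrist_force: [1.7, -5.0, 8.2]
opening: 0.0274
grip_force: 68.3
```

```bash
cat > prof.py <<'E'
from fit import *
import sys
tag=sys.argv[1]
s=r.state();c=optics.get_calibration('wrist');im=optics.get_image('wrist');pickle.dump((c,{},im),open(tag+'.pkl','wb'));cv2.imwrite(f'pics/{tag}.png',im)
print(s['time'],s['ee_pos'].round(4),s['wrist_force'].round(1),round(s['opening'],4))
g=cv2.cvtColor(im,cv2.COLOR_BGR2GRAY);print('258:',g[236:340:2,258].tolist());print('274:',g[236:340:2,274].tolist());print('rows from 295:',g[285:336,258].tolist())
for x,z in [(-.0045,.0195),(.008,.0195)]: print('cat',x,z,prw(cat(x,z),c)[1].round(1))
E
python3 prof.py w12
```

```text
22.15 [ 0.5414 -0.0046  0.1262] [ 1.7 -5.   8.2] 0.0274
258: [168, 166, 166, 166, 167, 166, 168, 121, 198, 200, 202, 203, 202, 143, 136, 197, 201, 203, 141, 138, 191, 200, 198, 133, 141, 192, 196, 198, 199, 198, 196, 196, 198, 139, 172, 193, 198, 192, 189, 188, 190, 189, 188, 189, 187, 189, 189, 189, 190, 79, 75, 75]
274: [168, 167, 166, 167, 168, 168, 166, 126, 200, 202, 205, 204, 206, 141, 135, 204, 204, 205, 120, 134, 197, 202, 198, 135, 138, 199, 199, 199, 201, 200, 198, 197, 197, 197, 179, 194, 197, 196, 196, 195, 196, 195, 196, 194, 195, 195, 194, 172, 84, 82, 81, 72]
rows from 295: [169, 192, 197, 196, 195, 198, 199, 199, 199, 198, 197, 196, 196, 196, 199, 198, 171, 139, 156, 172, 184, 193, 198, 198, 196, 192, 181, 189, 189, 188, 189, 190, 188, 189, 188, 188, 189, 189, 189, 187, 189, 189, 190, 189, 190, 189, 189, 190, 173, 79, 79]
cat -0.0045 0.0195 304.4
cat 0.008 0.0195 327.8
```

Call:
{"api": "arm_command", "payload": {"deltas": [[0.2,[0,0,-0.004],0],[0.2,[0,0,-0.006],0],[0.2,[0,0,-0.006],0]]}}

```text
time: 22.58
ee_pos: [0.5422, -0.0043, 0.1219]
orientation: [[-0.992, -0.13, 0.005], [-0.13, 0.992, -0.0], [-0.005, -0.001, -1.0]]
wrist_force: [2.9, -5.1, 8.1]
opening: 0.0275
grip_force: 68.3
```

```bash
python3 prof.py w13
```

```text
22.575 [ 0.5422 -0.0043  0.1219] [ 2.9 -5.1  8.1] 0.0275
258: [117, 172, 166, 166, 165, 166, 167, 140, 199, 199, 202, 203, 202, 161, 135, 169, 202, 203, 166, 140, 175, 200, 199, 150, 144, 183, 197, 197, 199, 198, 198, 196, 197, 178, 155, 183, 197, 196, 183, 180, 188, 190, 189, 189, 190, 189, 189, 189, 189, 80, 78, 72]
274: [128, 172, 167, 168, 168, 168, 168, 127, 200, 203, 204, 205, 205, 154, 133, 189, 206, 205, 162, 136, 179, 203, 201, 153, 138, 189, 200, 199, 202, 200, 199, 197, 197, 197, 193, 186, 198, 196, 194, 194, 195, 194, 195, 194, 195, 194, 194, 172, 84, 84, 80, 76]
rows from 295: [144, 183, 196, 197, 196, 197, 198, 199, 199, 198, 198, 198, 195, 196, 197, 197, 199, 178, 139, 155, 172, 183, 193, 197, 198, 196, 195, 183, 135, 180, 189, 188, 189, 190, 189, 189, 188, 189, 189, 190, 188, 189, 189, 189, 189, 189, 188, 189, 182, 80, 78]
cat -0.0045 0.0195 308.3
cat 0.008 0.0195 332.4
```

Call:
{"api": "arm_command", "payload": {"deltas": [[0.2,[0.0014,0.0002,-0.0035],0],[0.2,[0.0028,0.0004,-0.0065],0],[0.2,[0.0046,0.0006,-0.0095],0],[0.2,[0.0064,0.0008,-0.0118],0],[0.2,[0.0064,0.0008,-0.0118],0]]}}

```text
time: 23.25
ee_pos: [0.5469, -0.0036, 0.1122]
orientation: [[-0.992, -0.13, 0.004], [-0.13, 0.992, -0.0], [-0.004, -0.001, -1.0]]
wrist_force: [1.8, -5.0, 7.3]
opening: 0.0274
grip_force: 68.3
```

```bash
python3 prof.py w14
```

```text
23.25 [ 0.5469 -0.0036  0.1122] [ 1.8 -5.   7.3] 0.0274
258: [118, 172, 169, 165, 165, 167, 166, 169, 168, 168, 200, 201, 203, 204, 204, 137, 139, 181, 203, 204, 163, 142, 173, 201, 199, 170, 145, 164, 198, 196, 199, 201, 199, 199, 198, 199, 159, 160, 187, 198, 195, 152, 176, 190, 190, 189, 190, 189, 189, 77, 74, 74]
274: [118, 170, 169, 170, 169, 169, 169, 170, 169, 170, 203, 204, 205, 206, 205, 136, 136, 194, 206, 207, 154, 138, 177, 203, 202, 164, 139, 169, 200, 198, 200, 201, 200, 198, 198, 190, 190, 169, 187, 198, 191, 190, 191, 190, 190, 190, 189, 166, 86, 82, 82, 75]
rows from 295: [199, 170, 144, 145, 145, 164, 199, 198, 198, 196, 198, 199, 199, 201, 199, 199, 198, 199, 196, 198, 198, 199, 188, 159, 140, 160, 175, 187, 195, 198, 197, 195, 186, 152, 132, 176, 191, 190, 190, 190, 190, 189, 190, 190, 189, 189, 189, 189, 183, 77, 78]
cat -0.0045 0.0195 314.0
cat 0.008 0.0195 339.8
```

```bash
cat > width.py <<'E'
from fit import *
import sys
c,_,im=pickle.load(open(sys.argv[1]+'.pkl','rb'));g=cv2.GaussianBlur(cv2.cvtColor(im,cv2.COLOR_BGR2GRAY),(1,3),0).astype(float)
for row in map(int,sys.argv[2:]):
    p=g[row,200:320];print(row,p[16:44].astype(int).tolist(),p[74:104].astype(int).tolist())
E
python3 width.py w14 300 305 306; python3 width.py w11 292 297 298
```

```text
300 [83, 84, 87, 86, 88, 87, 88, 90, 99, 102, 102, 99, 97, 163, 196, 198, 198, 198, 198, 197, 199, 198, 198, 198, 199, 199, 199, 198] [200, 201, 200, 200, 200, 200, 201, 201, 201, 200, 202, 200, 180, 89, 88, 94, 95, 90, 76, 72, 70, 70, 70, 70, 67, 68, 65, 66, 62, 65]
305 [83, 84, 85, 87, 84, 87, 86, 115, 153, 102, 101, 99, 136, 190, 193, 193, 193, 193, 193, 193, 194, 194, 195, 195, 196, 198, 199, 199] [194, 193, 194, 194, 195, 195, 193, 194, 194, 195, 195, 196, 184, 134, 94, 98, 95, 145, 130, 76, 71, 72, 74, 72, 72, 71, 69, 68, 66, 65]
306 [83, 82, 83, 87, 84, 86, 85, 138, 160, 102, 100, 100, 139, 190, 191, 190, 191, 192, 191, 191, 192, 192, 193, 193, 194, 193, 196, 196] [191, 191, 192, 192, 193, 193, 192, 192, 193, 194, 194, 195, 185, 142, 99, 97, 94, 153, 142, 76, 72, 72, 75, 71, 72, 70, 70, 69, 66, 64]
292 [85, 85, 84, 85, 88, 86, 91, 101, 101, 102, 98, 91, 89, 97, 177, 194, 195, 194, 194, 195, 195, 196, 196, 195, 195, 195, 196, 195] [199, 199, 199, 199, 199, 199, 199, 200, 200, 200, 200, 191, 87, 70, 72, 81, 89, 89, 83, 70, 63, 63, 65, 66, 65, 64, 63, 64, 63, 61]
297 [84, 82, 83, 82, 86, 85, 86, 90, 101, 101, 98, 92, 90, 154, 189, 195, 195, 196, 195, 196, 195, 196, 195, 196, 195, 195, 195, 195] [197, 197, 197, 199, 197, 199, 198, 199, 199, 200, 201, 195, 157, 76, 78, 87, 92, 90, 80, 68, 68, 68, 67, 65, 64, 64, 63, 62, 63, 60]
298 [82, 82, 83, 83, 85, 84, 86, 89, 100, 100, 99, 93, 94, 162, 193, 195, 196, 196, 196, 196, 195, 196, 196, 197, 197, 197, 193, 194] [197, 197, 197, 199, 198, 198, 198, 199, 199, 201, 201, 197, 163, 80, 79, 88, 91, 91, 78, 69, 69, 68, 67, 64, 63, 63, 61, 62, 63, 59]
```

```bash
cat > bend.py <<'E'
from fit import *
import sys
def edges(g,row,lo=215,hi=300,mid=258,th=165):
    p=cv2.GaussianBlur(g,(1,5),0)[row].astype(float)
    l=mid
    while p[l]>th:l-=1
    l=l+(th-p[l])/(p[l+1]-p[l]);r_=mid
    while p[r_]>th:r_+=1
    r_=r_-(th-p[r_])/(p[r_-1]-p[r_]);return l,r_
def hookedge(g,row):
    p=g[row].astype(float);return p
for tag,rows in [a.split(':') for a in sys.argv[1:]]:
    c,_,im=pickle.load(open(tag+'.pkl','rb'));g=cv2.cvtColor(im,cv2.COLOR_BGR2GRAY)
    for row in map(int,rows.split(',')):
        l,rr=edges(g,row,th=145);m=(l+rr)/2
        o,d1=ray((l,row),'wrist',c);_,d2=ray((rr,row),'wrist',c);a=np.arccos(d1@d2);o2,d=ray((m,row),'wrist',c)
        D=.015/np.tan(a/2);p=R.T@(o+D*d-M);q=np.array([p[0]+.1143-.003,p[2]-.114]);print(tag,row,round(l,1),round(rr,1),'D',D.round(4),'mill',p.round(4),'catch(x+3) xz',(q@[.629,.777]*1e3).round(1),(q@[-.777,.629]*1e3).round(1))
E
python3 bend.py w11:270,290,297 w13:275,298 w14:280,298,305
```

```text
w11 270 230.5 284.7 D 0.1662 mill [-0.144  -0.0011  0.1106] catch(x+3) xz -23.3 23.3
w11 290 229.8 285.2 D 0.1636 mill [-0.1365 -0.0012  0.1191] catch(x+3) xz -11.9 22.7
w11 297 228.9 286.1 D 0.1587 mill [-0.1365 -0.0012  0.1253] catch(x+3) xz -7.0 26.7
w13 275 230.6 284.5 D 0.1671 mill [-0.1387 -0.0011  0.1015] catch(x+3) xz -26.9 13.4
w13 298 228.7 286.2 D 0.1581 mill [-0.1339 -0.0011  0.1162] catch(x+3) xz -12.5 18.9
w14 280 230.7 284.4 D 0.1682 mill [-0.131  -0.001   0.0925] catch(x+3) xz -29.1 1.7
w14 298 228.9 286.2 D 0.1587 mill [-0.1288 -0.001   0.106 ] catch(x+3) xz -17.2 8.6
w14 305 228.2 286.8 D 0.1556 mill [-0.1279 -0.001   0.1108] catch(x+3) xz -12.9 10.9
```

Call:
{"api": "arm_command", "payload": {"deltas": [[0.2,[0.002,0.0003,-0.001],0],[0.2,[0.0035,0.0005,-0.002],0],[0.2,[0.0035,0.0005,-0.002],0]]}}

```text
time: 23.68
ee_pos: [0.5485, -0.0037, 0.11]
orientation: [[-0.992, -0.128, 0.002], [-0.128, 0.992, -0.001], [-0.002, -0.001, -1.0]]
wrist_force: [1.2, -4.4, 6.0]
opening: 0.0271
grip_force: 68.3
```

```bash
python3 prof.py w15; python3 bend.py w15:282,300,307
```

```text
23.675 [ 0.5485 -0.0037  0.11  ] [ 1.2 -4.4  6. ] 0.0271
258: [129, 172, 168, 169, 168, 168, 166, 168, 169, 170, 185, 198, 202, 202, 203, 203, 137, 147, 201, 203, 202, 143, 142, 199, 200, 198, 147, 143, 199, 198, 198, 199, 198, 199, 196, 198, 194, 128, 169, 192, 199, 195, 132, 190, 190, 190, 189, 190, 190, 79, 77, 71]
274: [130, 172, 168, 169, 169, 170, 169, 170, 170, 169, 192, 201, 204, 205, 205, 206, 134, 156, 204, 206, 205, 136, 143, 203, 201, 200, 137, 143, 201, 200, 199, 202, 201, 199, 197, 192, 188, 184, 171, 194, 195, 187, 186, 190, 188, 174, 177, 154, 83, 82, 79, 74]
rows from 295: [199, 198, 179, 147, 143, 143, 160, 199, 199, 198, 196, 198, 200, 199, 199, 198, 199, 199, 196, 196, 197, 198, 199, 194, 171, 128, 150, 169, 182, 192, 199, 199, 197, 195, 165, 132, 190, 190, 190, 190, 189, 190, 189, 189, 189, 190, 191, 190, 183, 79, 78]
cat -0.0045 0.0195 314.6
cat 0.008 0.0195 341.0
w15 282 231.1 284.1 D 0.1703 mill [-0.1274 -0.0014  0.0892] catch(x+3) xz -29.4 -3.1
w15 300 228.8 286.3 D 0.158 mill [-0.1268 -0.0014  0.105 ] catch(x+3) xz -16.8 6.4
w15 307 228.1 287.3 D 0.154 mill [-0.1266 -0.0013  0.1104] catch(x+3) xz -12.4 9.6
```

Call:
{"api": "arm_command", "payload": {"deltas": [[0.2,[0.0025,0.0003,-0.002],0],[0.2,[0.0025,0.0003,-0.002],0],[0.2,[0.0045,0.0006,0.001],0],[0.2,[0.0065,0.0008,0.004],0],[0.2,[0.0065,0.0008,0.004],0]]}}

```text
time: 24.35
ee_pos: [0.5513, -0.003, 0.1121]
orientation: [[-0.992, -0.13, -0.003], [-0.13, 0.992, -0.001], [0.003, -0.001, -1.0]]
wrist_force: [-2.4, -4.8, 3.0]
opening: 0.0267
grip_force: 69.0
```

```bash
python3 prof.py w16; python3 bend.py w16:282,300,307
```

```text
24.35 [ 0.5513 -0.003   0.1121] [-2.4 -4.8  3. ] 0.0267
258: [167, 168, 168, 168, 168, 168, 169, 169, 170, 168, 172, 197, 199, 201, 201, 202, 136, 137, 193, 202, 202, 153, 140, 178, 199, 198, 174, 142, 173, 196, 196, 197, 199, 198, 197, 196, 197, 134, 142, 187, 189, 189, 190, 190, 189, 190, 190, 190, 189, 76, 77, 70]
274: [169, 168, 170, 168, 169, 169, 169, 168, 167, 168, 176, 200, 202, 203, 205, 205, 134, 133, 191, 205, 205, 141, 135, 193, 201, 201, 145, 137, 180, 199, 197, 199, 199, 198, 196, 195, 186, 186, 171, 179, 196, 187, 184, 184, 184, 185, 185, 163, 84, 82, 80, 74]
rows from 295: [198, 198, 197, 174, 141, 142, 146, 173, 197, 196, 196, 196, 196, 197, 197, 199, 198, 198, 197, 197, 195, 196, 197, 197, 199, 134, 131, 142, 172, 187, 189, 189, 190, 189, 190, 190, 190, 190, 189, 189, 188, 190, 189, 190, 191, 190, 189, 189, 182, 76, 74]
cat -0.0045 0.0195 307.3
cat 0.008 0.0195 333.6
w16 282 231.1 284.1 D 0.1704 mill [-0.1246 -0.001   0.0911] catch(x+3) xz -26.2 -4.1
w16 300 228.9 286.2 D 0.1586 mill [-0.1237 -0.001   0.1065] catch(x+3) xz -13.6 4.9
w16 307 228.2 287.0 D 0.1552 mill [-0.123  -0.001   0.1115] catch(x+3) xz -9.3 7.5
```

Call:
{"api": "arm_command", "payload": {"deltas": [[0.2,[0.0015,0.0002,0.002],0],[0.2,[0.0015,0.0002,0.002],0],[0.6,[0.0015,0.0002,0.002],0],[0.6,[0.0015,0.0002,0.002],0],[0.6,[0.0015,0.0002,0.002],0]]}}

```text
time: 25.02
ee_pos: [0.554, -0.0014, 0.1142]
orientation: [[-0.991, -0.13, 0.0], [-0.13, 0.991, 0.001], [-0.0, 0.001, -1.0]]
wrist_force: [0.5, 0.0, -0.7]
opening: 0.0514
grip_force: 0.0
```

```bash
python3 prof.py w17; python3 bend.py w17:282,300
```

```text
25.025 [ 0.554  -0.0014  0.1142] [ 0.5  0.  -0.7] 0.0514
258: [176, 176, 176, 177, 177, 176, 177, 175, 175, 207, 208, 210, 211, 212, 178, 147, 184, 210, 212, 198, 153, 166, 209, 210, 202, 155, 158, 207, 208, 208, 209, 208, 207, 206, 207, 204, 201, 199, 200, 200, 199, 199, 200, 199, 199, 199, 198, 198, 184, 88, 88, 84]
274: [177, 176, 178, 175, 175, 177, 176, 176, 179, 208, 208, 211, 213, 212, 174, 142, 187, 213, 214, 189, 144, 163, 211, 210, 202, 148, 150, 208, 208, 209, 210, 209, 207, 206, 203, 197, 198, 176, 199, 207, 195, 194, 195, 196, 196, 194, 194, 173, 98, 96, 90, 87]
rows from 295: [175, 155, 153, 158, 195, 207, 207, 208, 207, 208, 208, 209, 209, 208, 208, 207, 207, 206, 206, 207, 208, 204, 200, 201, 199, 199, 200, 200, 200, 200, 200, 199, 200, 199, 198, 200, 199, 199, 200, 199, 200, 199, 199, 198, 198, 198, 197, 184, 177, 88, 90]
cat -0.0045 0.0195 299.7
cat 0.008 0.0195 326.0
w17 282 208.0 307.0 D 0.0907 mill [-0.1677  0.0003  0.1583] catch(x+3) xz -1.1 71.7
w17 300 203.7 311.4 D 0.0838 mill [-0.1676  0.0003  0.1669] catch(x+3) xz 5.7 77.1
```

The hook's lip now covers the bar and the forces are zero with the fingers open. I'll back off and check from above.

Call:
{"api": "arm_command", "payload": {"deltas": [[0.6,[-0.015,-0.002,0.03],0],[0.6,[-0.02,-0.003,0.1],0],[0.6,[0.0,-0.03,0.17],0],[0.6,[0.05,-0.06,0.24],0],[0.6,[0.068,-0.067,0.254],0],[0.6,[0.068,-0.067,0.254],0],[0.6,[0.068,-0.067,0.254],0]]}}

```text
time: 25.95
ee_pos: [0.6072, -0.0549, 0.3161]
orientation: [[-0.991, -0.131, -0.002], [-0.131, 0.991, 0.001], [0.002, 0.001, -1.0]]
wrist_force: [-1.0, -0.6, -0.4]
opening: 0.0514
grip_force: 0.0
```

```bash
python3 look.py w18 hasp_tab catch lid_front stop_top; python3 - <<'E'
from fit import *
np.set_printoptions(precision=1,suppress=True,linewidth=200)
c,d,im=pickle.load(open('w18.pkl','rb'));g=cv2.cvtColor(im,cv2.COLOR_BGR2GRAY)
for n,v in {'tabend closed':hp(0,0,.079,.0095),'bend':hp(0,0,.053,.002),'pin':hp(0,0,0,0),'lip':cat(-.0045,.0195),'posttop':cat(.008,.0195)}.items(): print(n,prw(v+[.003,0,0],c))
# lid front edge rows for heights
for y in (-.09,.09):
    for dz in (-.006,0,.006):
        a=prw(np.array([-.082,y,.177+dz]),c);print(y,dz,a)
    col=int(a[0]);row=int(a[1]);print(row-14,g[row-14:row+18,col].tolist())
a=prw(hp(0,0,.03,0)+[.003,0,0],c);col=int(round(a[0]));print(col,g[90:215,col].tolist())
E
```

```text
25.95 [ 0.6072 -0.0549  0.3161] [-1.0139 -0.5506 -0.4097]
hasp_tab [([310.4, 165.6], 0.92), ([40.5, 42.4], 0.73)]
catch [([310.1, 154.9], 0.62)]
lid_front [([295.0, 241.6], 0.71)]
stop_top [([41.4, 43.2], 0.67)]
tabend closed [310.8 123.4]
bend [312.6 145. ]
pin [318.2 186.4]
lip [313.5 142.5]
posttop [314.9 151.3]
-0.09 -0.006 [225.4 199.5]
-0.09 0 [224.7 201.6]
-0.09 0.006 [224.  203.8]
189 [171, 172, 172, 165, 129, 67, 70, 98, 132, 137, 145, 148, 158, 172, 182, 195, 200, 203, 201, 204, 206, 205, 205, 206, 207, 207, 206, 206, 205, 205, 205, 204]
0.09 -0.006 [403.9 198.8]
0.09 0 [406.5 200.8]
0.09 0.006 [409.1 202.8]
188 [85, 81, 83, 81, 65, 48, 49, 118, 137, 140, 145, 152, 166, 182, 195, 201, 205, 205, 207, 207, 208, 206, 207, 210, 205, 205, 207, 207, 206, 206, 207, 208]
315 [43, 39, 41, 44, 39, 41, 41, 43, 38, 42, 43, 40, 43, 45, 43, 41, 43, 42, 43, 43, 47, 45, 48, 48, 46, 47, 44, 50, 68, 56, 81, 72, 119, 165, 159, 161, 176, 191, 193, 185, 149, 130, 183, 195, 155, 118, 190, 192, 158, 125, 159, 191, 191, 190, 185, 186, 186, 186, 185, 187, 185, 185, 176, 169, 168, 166, 169, 168, 169, 171, 171, 170, 176, 187, 187, 187, 185, 186, 185, 185, 185, 185, 186, 184, 185, 185, 183, 184, 184, 184, 183, 185, 185, 183, 171, 122, 126, 141, 177, 196, 195, 194, 196, 195, 181, 138, 138, 137, 134, 168, 197, 191, 187, 198, 206, 209, 207, 208, 211, 210, 210, 210, 210, 210, 209]
```

The hasp lies closed along the slope, its bar covered by the hook lip, and the lid front edge is level. Next is the stop: I'll move above the head at yaw offset +0.27.

Call:
{"api": "arm_command", "payload": {"deltas": [[0.8,[-0.03,-0.06,0],0.2],[0.8,[-0.06,-0.13,0],0.4],[0.8,[-0.09,-0.2,0],0.54],[0.8,[-0.12,-0.26,-0.02],0.54],[0.8,[-0.15,-0.33,-0.05],0.54],[0.8,[-0.178,-0.385,-0.095],0.54],[0.8,[-0.178,-0.385,-0.12],0.54],[0.8,[-0.178,-0.385,-0.12],0.54]]}}

```text
time: 27.2
ee_pos: [0.4645, -0.3633, 0.2196]
orientation: [[-0.921, -0.389, -0.003], [-0.389, 0.921, 0.003], [0.002, 0.004, -1.0]]
wrist_force: [-0.0, 0.9, 0.6]
opening: 0.0685
grip_force: 0.0
```

Call:
{"api": "arm_command", "payload": {"deltas": [[0.8,[0,0,-0.05],0],[0.8,[0,0,-0.08],0],[0.8,[0,0,-0.1],0],[0.8,[0,0,-0.1],0]]}}

```text
time: 27.7
ee_pos: [0.4663, -0.363, 0.1413]
orientation: [[-0.92, -0.391, -0.0], [-0.391, 0.92, 0.001], [0.0, 0.001, -1.0]]
wrist_force: [-0.6, 0.3, 0.5]
opening: 0.0681
grip_force: 0.0
```

Call:
{"api": "arm_command", "payload": {"deltas": [[0.7,[-0.002,0,-0.02],0],[0.65,[-0.002,0,-0.033],0],[0.65,[-0.002,0,-0.033],0],[0.3,[-0.002,0,-0.033],0],[0.3,[-0.002,0,-0.033],0],[0.3,[-0.002,0,-0.033],0]], "newtons": 40}}

```text
time: 28.45
ee_pos: [0.4644, -0.3637, 0.1155]
orientation: [[-0.921, -0.39, 0.0], [-0.39, 0.921, -0.0], [-0.0, -0.0, -1.0]]
wrist_force: [-1.4, 1.3, 4.4]
opening: 0.0389
grip_force: 39.9
```

Gripped at 39 mm, as expected for the 40 mm head. Now the clockwise turn (negative about z).

Call:
{"api": "arm_command", "payload": {"deltas": [[0.3,[0,0,0],-0.3],[0.3,[0,0,0],-0.6],[0.3,[0,0,0],-0.9],[0.3,[0,0,0],-0.9]]}}

```text
time: 28.95
ee_pos: [0.4644, -0.3619, 0.1151]
orientation: [[-0.999, 0.049, -0.001], [0.049, 0.999, 0.002], [0.001, 0.002, -1.0]]
wrist_force: [-2.3, 5.1, 5.1]
opening: 0.0386
grip_force: 40.9
```

Call:
{"api": "arm_command", "payload": {"deltas": [[0.3,[0,0,0],-0.25],[0.3,[0,0,0],-0.5],[0.3,[0,0,0],-0.7],[0.3,[0,0,0],-0.7]]}}

```text
time: 29.45
ee_pos: [0.4649, -0.36, 0.115]
orientation: [[-0.922, 0.386, -0.001], [0.386, 0.922, 0.004], [0.003, 0.003, -1.0]]
wrist_force: [-2.4, 8.5, 6.1]
opening: 0.0383
grip_force: 49.0
```

Call:
{"api": "arm_command", "payload": {"deltas": [[0.8,[0,0,0],0],[0.8,[0,0,0],0],[0.8,[-0.003,0,0.005],0],[0.8,[-0.01,0,0.05],0],[0.8,[-0.03,0.03,0.12],0.3],[0.8,[-0.03,0.06,0.2],0.7],[0.8,[-0.03,0.08,0.22],0.77],[0.8,[-0.03,0.08,0.22],0.77]]}}

```text
time: 30.45
ee_pos: [0.4414, -0.2993, 0.2934]
orientation: [[-1.0, 0.013, 0.004], [0.013, 1.0, -0.003], [-0.004, -0.003, -1.0]]
wrist_force: [-0.9, -0.9, 0.3]
opening: 0.0686
grip_force: 0.0
```

```bash
cat > stopchk.py <<'E'
from fit import *
import sys
tag=sys.argv[1];c,d,im=pickle.load(open(tag+'.pkl','rb'));q=d['stop_top'][0][0]
hsv=cv2.cvtColor(im,cv2.COLOR_BGR2HSV);m=((hsv[...,0]<8)|(hsv[...,0]>172))&(hsv[...,1]>140)&(hsv[...,2]>70)
n_,l,st,ce=cv2.connectedComponentsWithStats(m.astype(np.uint8))
i=min([i for i in range(1,n_) if st[i,4]>80],key=lambda i:np.hypot(*(ce[i]-q)));print('red',st[i],ce[i].round(1))
n=np.array([-.565,0,.825]);f=np.array([.476,-.363,.087]);u=np.array([.825,0,.565]);v=np.array([0,1.,0])
w=lambda P:prw(R.T@(P-M),c)
for h in (.032,.0255):
    # silhouette of the disc: top ring and bottom ring
    pts=np.array([w(f+(h-t)*n+.02*(np.cos(a)*u+np.sin(a)*v)) for t in (0,.016) for a in np.linspace(0,6.28,60)])
    k=cv2.convexHull(pts.astype(np.float32));mm=cv2.moments(k);print(h,'pred bbox',pts.min(0).round(1),pts.max(0).round(1),'c',(mm['m10']/mm['m00'],mm['m01']/mm['m00']))
    # marks: bright, low saturation inside top ellipse; angle in the face plane
    res=[]
    for r_ in np.arange(.006,.0165,.001):
        for a in np.linspace(-np.pi,np.pi,180,endpoint=False):
            p=np.round(w(f+h*n+r_*(np.cos(a)*u+np.sin(a)*v))).astype(int)
            if 0<=p[0]<512 and 0<=p[1]<384 and hsv[p[1],p[0],1]<110 and hsv[p[1],p[0],2]>150: res.append(a)
    if res: print('  mark phase (mod 120deg, clockwise +):',-np.angle(np.mean(np.exp(3j*np.array(res))))/3, len(res))
E
python3 look.py w19 stop_top; for t in w1 w2 w3 w19; do echo $t; python3 stopchk.py $t; done
```

```text
30.45 [ 0.4414 -0.2993  0.2934] [-0.8909 -0.8866  0.2751]
stop_top [([200.6, 192.7], 0.67)]
w1
red [215  89  30  28 601] [230.1 102.2]
0.032 pred bbox [213.6  87.7] [246.4 119.8] c (230.16822234441057, 103.8315070955065)
  mark phase (mod 120deg, clockwise +): -0.025222865569291014 258
0.0255 pred bbox [214.8  85.2] [247.2 116.9] c (231.14914647472847, 101.06498433390568)
  mark phase (mod 120deg, clockwise +): -0.03187295634299115 153
w2
red [296 135  37  33 906] [313.8 150.6]
0.032 pred bbox [295.  133.1] [333.4 170.9] c (314.17577863811994, 152.161142491495)
  mark phase (mod 120deg, clockwise +): -0.06788723467545442 234
0.0255 pred bbox [295.2 129.1] [333.1 166.6] c (314.16806617402665, 147.98045344302378)
  mark phase (mod 120deg, clockwise +): -0.06354825467380315 206
w3
red [287 122  37  34 882] [305.1 137.5]
0.032 pred bbox [286.9 123.9] [326.4 162.1] c (306.3517188655327, 143.1231408217803)
  mark phase (mod 120deg, clockwise +): -0.22047488734207898 314
0.0255 pred bbox [286.5 120. ] [325.4 157.8] c (305.6371062510722, 139.01298139247808)
  mark phase (mod 120deg, clockwise +): -0.4048225670037116 247
w19
red [184 176  35  35 859] [201.1 193.2]
0.032 pred bbox [180.5 172.9] [219.  212.1] c (199.86938645312298, 192.44719422004508)
  mark phase (mod 120deg, clockwise +): -0.055387964854582056 185
0.0255 pred bbox [182.  174.9] [219.7 213.3] c (200.99821019834067, 194.06229051018244)
  mark phase (mod 120deg, clockwise +): -0.05772254924553385 189
```

```bash
python3 -c "
from plant import job
print(job.close_job())"
```

```text
the job is handed in; nothing more can be done
None
```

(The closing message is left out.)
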